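# Fetch the power module from behind the parts tote

### The arm

A 7-joint arm with a two-finger parallel gripper is mounted at the origin on the work surface. World frame = base frame: x ahead of the robot, y to its left, z up, the work surface at z = 0. Lengths are in mm, angles in rad, forces in N, time in s.
With the tool pointing down it reaches from about 425 to 925 mm from the base axis. Payload 6.8 kg.
Tool frame: the origin (TCP) lies on the centre line of the jaws, within the pads' length; the fingertips stand 25 mm ahead of it and the grasp point (between the pads) lies 6 mm ahead of it; x points along the fingers, y is the direction in which the jaws open and shut, and the axes are right-handed (so a half turn about x gives the same grasp; the last joint's range is limited). The gripper opens to 88 mm and grips with 3 to 60 N. Pads are 20 mm wide; open, the fingers measure 115 mm over their backs; the gripper's body (75 mm by 178 mm) begins 61 mm behind the grasp point.
Start: joints at [-0.108, 0.477, 0.022, 1.555, -0.011, 1.109, -0.083], TCP at [675.017, 0.007, 211.964] pointing down, gripper open.
Joint ranges: [-2.96, 2.96], [-0.34, 2.1], [-1.41, 1.46], [0.24, 2.44], [-1.37, 4.51], [0.17, 1.92], [-2.96, 2.96]. Speed limits (rad/s): [2.39, 2.39, 3.14, 3.14, 3.14, 3.14, 3.14].

### API

Orientations are given as a unit quaternion [w, x, y, z].
In Python, from plant import * gives the robot as it stands.
- The arm moves only by the tool play_rows, never from a script. Its argument "moves" is a list of rows, each a list of 7 numbers: the shift along the tool's x, y, z in m, then the turn, a rotation vector about the tool's x, y, z in rad, then the closure, from 0 (fully open) to 1 (shut). In form: [[x, y, z, rx, ry, rz, gripper], ...]. A call has 1 to 10 rows; each row is the pose to reach, as a shift and turn from the pose measured when the call began, along the tool's axes at that moment; what a row does not reach only later rows make up. A row lasts 1/12 s, in which the tool goes at most 41.7 mm and 7.16 degrees, less where a joint would pass 70% of its speed; a pose out of reach is approached as far as the arm can. A call with a gripper value outside its range is refused whole. The fingers move at their own pace and stop on an object; the grip force is fixed at half the most. Time passes only in rows, so rows that repeat a pose let the fingers close. It gives the time, the measured TCP pose, the force and the opening at its end, in the units of the state.
- read_state(): the state, without advancing time (a new reading comes with each control period).
- get_image(name): name is "scene" or "side" or "wrist"; returns the picture (384x512x3 uint8, blue, green, red); there is no depth.
- camera_info(name): a dict with "fx", "fy", "cx", "cy" (pixels), "R" (3x3) and "t" (3): a world point X has camera coordinates R X + t. Camera axes: x right, y down, z forward; pixel columns grow to the right and rows downward; lengths in mm; the calibration is good to about 2 mm. A picture is of the moment at which its call begins: read the wrist's pose just before it. camera_info takes no time and is no camera call; for the wrist camera it gives the pose at the moment of the call.
- close_job(): hands the job in, once; it reports no verdict.
The state is a dict: "time": time; "joint_pos": joint angles; "dq": joint speeds; "tau": joint torques, N m; "tool_pos": TCP position; "tcp_rot": TCP orientation; "wrist_force": force on the tool from outside, world axes, zero at the start; "torque": the same for the moment, N m; "finger_gap": finger opening in mm.
Only numpy, scipy, OpenCV 4.12 (cv2) and the standard library are available. Lean on these libraries where they do the work, as an engineer would, in place of code of your own. Each camera call takes 0.05 s, during which the arm holds its last target.

### The job

Move the clear parts tote with the lilac lid out of the way, draw the green finned power module out from under the riser shelf and set it down gently on its feet, lengthwise and wholly on the blue mat. Then put the tote back where it stood, the same way round as before and set down gently. Keep the tote and the module upright throughout and leave everything else on the bench where it is.

Things in the scene. Friction and masses are not known exactly. Their poses are not given: they have to be found in the camera images.
- tote: Clear parts tote, lilac lid, white carry handle, 0.4 to 0.75 kg. Origin: centre of its underside; z up, x roughly towards the shelf. Lid 118 (x) by 158 (y) mm, top 82 mm above the underside; box below 110 by 150 mm. It stands on the bench right in front of the module, 10 to 35 mm from it.
- tote_handle (a point): Centre of the tote's handle bar, 125 mm above the tote's underside. Rigid bar along the tote's y, 100 mm long, 16 mm wide (x), 14 mm high, held by two 10 mm wide posts at y = +-45 mm; 36 mm clear between bar and lid.
- module: Wanted part: green power module, silver lengthwise fins on top, aluminium front with three posts (12 mm); 0.4 to 0.65 kg, evenly spread. Origin: centre of its underside (4 mm feet); z up, x along its length, front at -x. Case 170 (x) by 56 (y) mm, 4 to 54 mm above the underside; fins to 66 mm. It stands on the bench in one of the two bays, front sticking out, rear 60 to 70 mm under the shelf.
- module_front (a point): Centre of the module's front face (x = -85 mm, y = 0, 30 mm above its underside).
- module_rear (a point): Centre of the module's rear face (x = +85 mm, y = 0, 30 mm above its underside).
- riser: White riser shelf fixed on the robot's left, open front roughly towards -y. Origin: centre of its footprint, at bench height; x points into the shelf (front edge -85, back +85 mm), y along it (+-168 mm). Two bays 145 mm wide centred at y = +-80 mm between 15 mm upright panels; socket trunking fills their rear from x = +35 mm.
- riser_edge (a point): Middle of the deck's front lower edge, 84 mm above the bench, 18 mm above the module's fins. Deck top 102 mm above the bench; two instruments stand on it from 65 mm behind this edge, up to 195 mm above the bench.
- mat: Small blue antistatic mat, fixed flat on the bench on the robot's right, 250 (x) by 160 (y) by 3 mm thick. Origin: centre of its underside, on the bench; z up.
- table: The white bench top, at z = 0; fixed. Between the tote and the mat, 0.38 to 0.65 m ahead of the robot, the bench is free: room to park the tote.
- grey_box: Bystander: pale grey box without fins, 150 by 70 by 50 mm, under the shelf in the other bay, also sticking out. Origin: centre of its underside; x along its length, front towards -x.
- spool: Bystander: solder spool with white flanges, 54 mm diameter, 50 mm high, standing in front of the grey box. Origin: centre of its underside.
- spray: Bystander: spray can, 52 mm diameter, 150 mm high, upright. Origin: centre of its underside.
- meter: Bystander: orange hand-held multimeter lying on its back, 160 by 76 by 40 mm. Origin: centre of its underside; x along its length.
- pen_pot: Bystander: black pot, 70 mm diameter, 95 mm high. Origin: centre of its underside.
Not all that is in view belongs to the job. What is shaped like the module but red or yellow is not meant.

How it is judged (in metres and radians):
On the way, in this order (a step that is already met when the one before it is completed fails the run):
1. the tote is moved aside, more than 80 mm from where it stood (distance of tote from where it was at the start of the episode above 0.08 m), for 0.2 s.
2. the module stands on its feet on the blue mat (x of module_front in the frame of mat between -0.12 and 0.12 m and y of module_front in the frame of mat between -0.055 and 0.055 m and x of module_rear in the frame of mat between -0.12 and 0.12 m and y of module_rear in the frame of mat between -0.055 and 0.055 m and height (world z) of module between 0.001 and 0.008 m and angle between module's own z axis and vertical below 0.06 rad and linear speed of module below 0.03 m/s), for 0.2 s.
At the end, for the whole second after the job is handed in: Both at rest: the module on its feet on the mat, the centres of its end faces at least 5 mm inside the mat's short edges and 25 mm inside its long edges; the tote upright on the bench within 30 mm of where it stood, within 0.3 rad of square to the riser, its x axis towards the shelf again (all of step 2 and distance of tote from where it was at the start of the episode below 0.03 m and angle between the x axis of tote and the x axis of riser, either way round below 0.3 rad and x of riser in the frame of tote above 0.1 m and height (world z) of tote below 0.005 m and angle between tote's own z axis and vertical below 0.06 rad and linear speed of tote below 0.03 m/s); the robot touches nothing.
It fails at once if the tote is tipped by more than 0.5 rad (angle between tote's own z axis and vertical above 0.5 rad).
It fails at once if the module is tipped by more than 0.5 rad (angle between module's own z axis and vertical above 0.5 rad).
It fails at once if the tote is dropped (it falls faster than 0.4 m/s while the fingers do not hold it) (contact force between tote and the fingers below 0.5 N and linear speed of tote above 0.4 m/s).
It fails at once if the module is dropped (it falls faster than 0.4 m/s while the fingers do not hold it) (contact force between module and the fingers below 0.5 N and linear speed of module above 0.4 m/s).
It fails at once if a bystander (grey box, spool, spray can, meter or pot) is moved by more than 20 mm (distance of any of grey_box, spool, spray, meter, pen_pot from where it was at the start of the episode above 0.02 m).
It also fails if it takes over 61 s, if anything falls off the work surface, if the arm or the gripper's body presses on something with over 40 N, if the wrist force passes 120 N, or if a joint passes its speed limit or range.

## Working session

There is one attempt and no reset: what is moved stays moved. The work goes in short steps, Python scripts to look and compute and a tool call to move; the robot and the scene stay as the last step left them, time stands still between calls to the robot, and variables do not carry over. Pictures are saved under pics/ and viewed, and the job is handed in when it is done.

Besides the shell and the picture viewer there is one more tool, called as name(argument=value, ...) on one line, values as JSON. play_rows: Moves the arm, as the interface text tells. Its arguments: {"type":"object","properties":{"moves":{"type":"array"}},"required":["moves"]}

```bash
ls; mkdir -p pics; python3 - <<'E'
from plant import *
import cv2
print(read_state())
for n in ["scene","side"]:
    im=get_image(n); cv2.imwrite(f"pics/{n}0.png",im); ci=camera_info(n); print(n,ci)
E
```

```text
pics
{'time': 0.0, 'joint_pos': array([-0.10808051,  0.47773825,  0.02233008,  1.55643612, -0.01148249,
        1.10928064, -0.08309599]), 'dq': array([ 0.00103037, -0.00115857,  0.00086772,  0.00083335, -0.0007072 ,
        0.00039253,  0.00058367]), 'tau': array([-1.31144458e-03, -5.82851672e+01,  1.53386436e+00, -2.72606850e+01,
       -5.43364382e-02,  1.69422745e-02,  2.21527275e-04]), 'tool_pos': array([ 6.74391767e+02, -2.82354356e-02,  2.11029495e+02]), 'tcp_rot': array([-0.49960774, -0.4995275 , -0.50040322,  0.50046079]), 'wrist_force': array([-0.20654001, -0.21398895, -0.23032617]), 'torque': array([ 0.00125741, -0.07106018,  0.01869667]), 'finger_gap': 88.0045181000908}
scene {'fx': 369.5852014459808, 'fy': 369.5852014459808, 'cx': 254.5207762087651, 'cy': 191.36151960152193, 'R': array([[-0.23166064,  0.97277343,  0.00672306],
       [ 0.77505191,  0.18874217, -0.60305135],
       [-0.58790126, -0.13449254, -0.79767403]]), 't': array([  64.61426182, -374.29375054, 1560.44962345])}
side {'fx': 455.0641197324935, 'fy': 455.0641197324935, 'cx': 257.40623000075044, 'cy': 192.57929676111425, 'R': array([[ 0.02213201, -0.99974122,  0.00525976],
       [-0.56758576, -0.01689571, -0.8231409 ],
       [ 0.82301676,  0.0152324 , -0.56781282]]), 't': array([  63.49526734,  363.05604171, 1049.70135415])}
```

View pics/scene0.png

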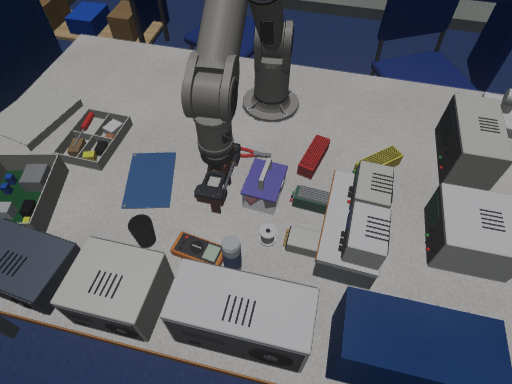

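View pics/side0.png

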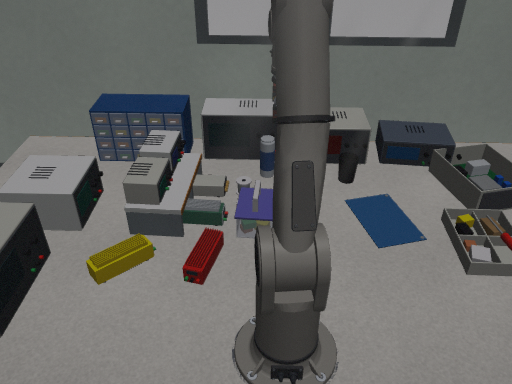

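The scene view shows the tote at about (265,185), the module at (310,198) partly under the shelf at (355,220), and the mat at (150,180). The side view agrees. Next I'll enlarge the crops.

```bash
python3 - <<'E'
import cv2
a=cv2.imread("pics/scene0.png");b=cv2.imread("pics/side0.png")
def c(im,x0,y0,x1,y1,f,n):
    cv2.imwrite(n,cv2.resize(im[y0:y1,x0:x1],None,fx=f,fy=f,interpolation=cv2.INTER_CUBIC))
c(a,230,130,400,290,4.7,"pics/s1.png")
c(b,120,150,320,270,4,"pics/d1.png")
c(a,110,140,240,220,6,"pics/s2.png")
E
```

```text
(no output)
```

View pics/s1.png

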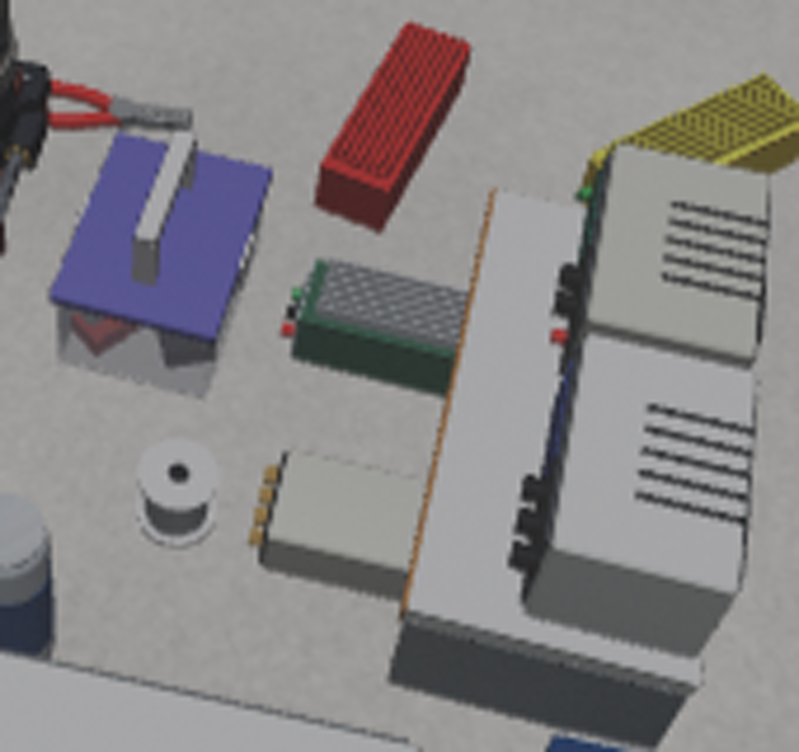

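View pics/d1.png

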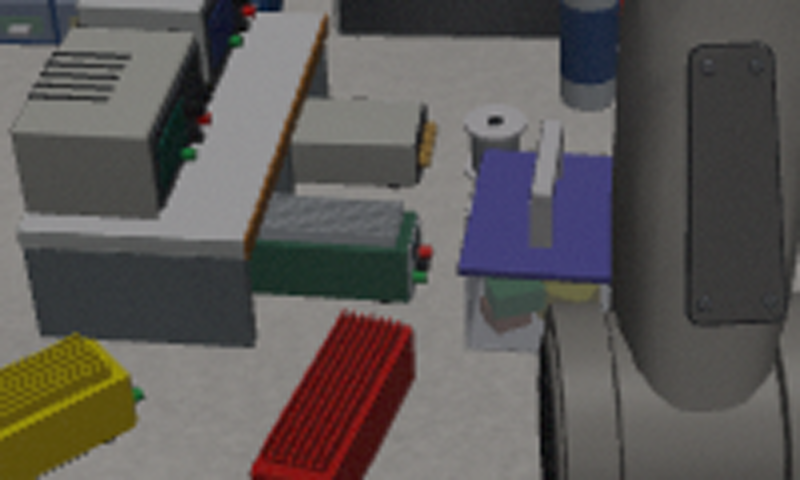

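View pics/s2.png

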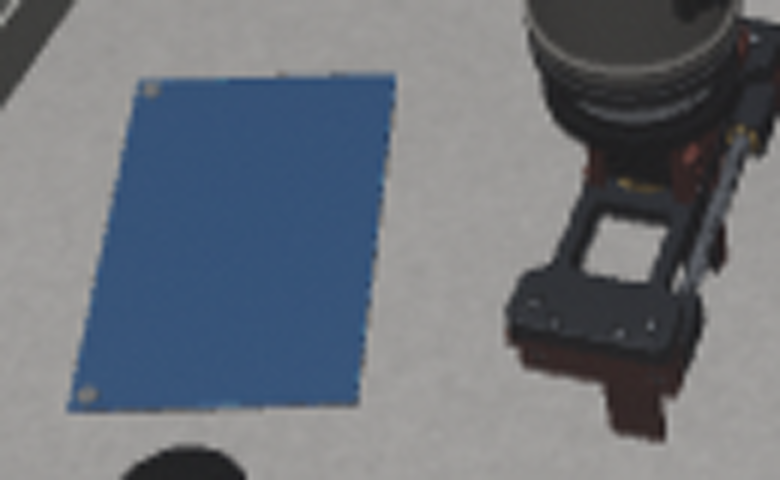

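```bash
cat > h.py <<'E'
import numpy as np, cv2
from plant import *
def ray(ci,px,z):
    d=ci["R"].T@np.array([(px[0]-ci["cx"])/ci["fx"],(px[1]-ci["cy"])/ci["fy"],1.]); o=-ci["R"].T@ci["t"]
    return (o+d*(z-o[2])/d[2])
def proj(ci,X):
    c=ci["R"]@np.asarray(X,float)+ci["t"]; return c[0]/c[2]*ci["fx"]+ci["cx"],c[1]/c[2]*ci["fy"]+ci["cy"]
def crop(im,x0,y0,x1,y1,f,n):
    cv2.imwrite(n,cv2.resize(im[y0:y1,x0:x1],None,fx=f,fy=f,interpolation=cv2.INTER_CUBIC))
E
python3 - <<'E'
from h import *
np.set_printoptions(precision=1,suppress=True)
s=camera_info("scene");d=camera_info("side")
S1=lambda p:((p[0]+.5)/4.7-.5+230,(p[1]+.5)/4.7-.5+130)
S2=lambda p:((p[0]+.5)/6-.5+110,(p[1]+.5)/6-.5+140)
D1=lambda p:((p[0]+.5)/4-.5+120,(p[1]+.5)/4-.5+150)
def show(t,ci,M,ps,z):
    P=np.array([ray(ci,M(p),z)[:2] for p in ps]);print(t,P.tolist() and P.round(1).tolist(),"mean",P.mean(0),"sides",np.linalg.norm(np.roll(P,-1,0)-P,axis=1),"ang",np.degrees(np.arctan2(*(np.roll(P,-1,0)-P).T[::-1])))
show("lid",s,S1,[(120,133),(272,172),(216,340),(50,300)],82)
show("bar",s,S1,[(170,133),(197,137),(160,238),(133,233)],132)
show("fin front",s,S1,[(322,260),(296,318)],66)
show("case front54",s,S1,[(320,262),(295,328)],54)
show("case bottom",s,S1,[(293,358),(450,393)],4)
show("fin edge",s,S1,[(325,260),(470,292)],66)
show("deck",s,S1,[(492,190),(403,612)],102)
show("mat",s,S2,[(138,78),(397,74),(358,404),(68,411)],3)
show("side case bottom",d,D1,[(410,300),(255,290)],4)
show("side case top",d,D1,[(412,243),(255,233)],54)
show("side lid",d,D1,[(483,152),(460,272)],82)
show("side deck",d,D1,[(327,17),(248,245)],102)
show("boxtop",s,S1,[(285,453),(262,545)],50)
show("spool",s,S1,[(178,473)],50)
show("red top",s,S1,[(409,24),(469,45),(383,195),(318,170)],66)
show("spray",s,S1,[(5,520)],150)
E
```

```text
lid [[392.5, 28.7], [403.2, 142.6], [556.9, 132.9], [550.9, 17.8]] mean [475.9  80.5] sides [114.4 154.  115.3 158.7] ang [ 84.7  -3.6 -93.  176.1]
bar [[428.7, 72.1], [427.9, 90.9], [520.7, 85.5], [520.7, 67.4]] mean [474.5  79. ] sides [18.8 92.9 18.1 92.2] ang [ 92.4  -3.3 -89.7 177.1]
fin front [[460.9, 189.8], [514.6, 180.7]] mean [487.7 185.2] sides [54.5 54.5] ang [ -9.6 170.4]
case front54 [[453.4, 188.3], [514.2, 181.0]] mean [483.8 184.7] sides [61.3 61.3] ang [ -6.8 173.2]
case bottom [[503.9, 182.3], [507.4, 294.6]] mean [505.6 238.4] sides [112.4 112.4] ang [ 88.2 -91.8]
fin edge [[460.4, 191.8], [464.4, 293.4]] mean [462.4 242.6] sides [101.6 101.6] ang [ 87.7 -92.3]
deck [[400.7, 295.4], [735.6, 278.8]] mean [568.1 287.1] sides [335.3 335.3] ang [ -2.8 177.2]
mat [[405.2, -437.6], [363.8, -282.7], [604.4, -214.6], [646.7, -368.6]] mean [ 505.  -325.9] sides [160.3 250.1 159.7 251.2] ang [ 105.    15.8  -74.6 -164.1]
side case bottom [[451.9, 183.8], [461.0, 306.7]] mean [456.4 245.3] sides [123.2 123.2] ang [ 85.8 -94.2]
side case top [[459.5, 181.0], [468.8, 303.5]] mean [464.2 242.3] sides [122.9 122.9] ang [ 85.6 -94.4]
side lid [[544.7, 130.4], [388.1, 138.9]] mean [466.4 134.6] sides [156.8 156.8] ang [176.9  -3.1]
side deck [[721.8, 275.9], [389.7, 292.1]] mean [555.8 284. ] sides [332.4 332.4] ang [177.2  -2.8]
boxtop [[612.3, 191.8], [682.6, 189.6]] mean [647.5 190.7] sides [70.4 70.4] ang [ -1.8 178.2]
spool [[643.6, 127.1]] mean [643.6 127.1] sides [0.] ang [0.]
red top [[213.7, 217.7], [225.6, 265.8], [391.8, 222.7], [379.4, 173.4]] mean [302.6 219.9] sides [ 49.5 171.7  50.8 171.5] ang [  76.2  -14.5 -104.1  165. ]
spray [[757.0, 47.2]] mean [757.   47.2] sides [0.] ang [0.]
```

```bash
cat >> h.py <<'E'
from scipy.spatial.transform import Rotation as Ro
def go(pos,yaw=None):
    """yaw: world angle of tool y (deg), tool x down"""
    s=read_state(); q=s["tcp_rot"]; R=Ro.from_quat([q[1],q[2],q[3],q[0]])
    c=R.as_matrix(); cy=np.degrees(np.arctan2(c[1,1],c[0,1]))
    y=np.radians(cy if yaw is None else yaw)
    Y=np.array([np.cos(y),np.sin(y),0]);X=np.array([0,0,-1.]);T=np.stack([X,Y,np.cross(X,Y)],1)
    rv=Ro.from_matrix(c.T@T).as_rotvec(); sh=c.T@(np.array(pos)-s["tool_pos"])/1000
    print("t",s["time"].__round__(2),"pos",s["tool_pos"].round(1),"yaw",round(cy,2),"tilt",c[:,0].round(3),"F",s["wrist_force"].round(1),"gap",round(s["finger_gap"],1),"q",s["joint_pos"].round(2))
    print("shift",sh.round(4).tolist(),"rv",rv.round(3).tolist())
E
python3 -c "
from h import *
go([473,79,260],87)"
```

```text
t 0.1 pos [674.4  -0.  211.1] yaw -0.0 tilt [-0.002 -0.    -1.   ] F [0.3 0.5 0.3] gap 88.2 q [-0.11  0.48  0.02  1.56 -0.01  1.11 -0.08]
shift [-0.0486, -0.2015, -0.079] rv [-1.518, -0.001, 0.001]
```

play_rows(moves=[[-0.02,-0.04,-0.016,-0.12,0,0,0],[-0.035,-0.08,-0.032,-0.24,0,0,0],[-0.048,-0.12,-0.05,-0.36,0,0,0],[-0.048,-0.16,-0.065,-0.48,0,0,0],[-0.048,-0.2015,-0.079,-0.6,0,0,0],[-0.048,-0.2015,-0.079,-0.72,0,0,0],[-0.048,-0.2015,-0.079,-0.84,0,0,0],[-0.048,-0.2015,-0.079,-0.96,0,0,0],[-0.048,-0.2015,-0.079,-1.08,0,0,0],[-0.048,-0.2015,-0.079,-1.2,0,0,0]])

```text
time: 0.93
tool_pos: [472.6, 78.9, 259.3]
tcp_rot: [0.695, 0.128, 0.696, -0.128]
wrist_force: [0.6, -0.1, 0.2]
finger_gap: 87.8
```

play_rows(moves=[[0,0,0,-0.11,0,0,0],[0,0,0,-0.22,0,0,0],[0,0,0,-0.3,0,0,0],[0,0,0,-0.3,0,0,0]])

```text
time: 1.27
tool_pos: [472.3, 78.8, 259.0]
tcp_rot: [0.706, 0.022, 0.708, -0.022]
wrist_force: [-0.9, -0.2, 0.4]
finger_gap: 88.0
```

```bash
python3 - <<'E'
from h import *
go([473,79,131],87)
ci=camera_info("wrist"); im=get_image("wrist"); cv2.imwrite("pics/w1.png",im)
np.savez("w1.npz",**{k:ci[k] for k in ci})
print(-ci["R"].T@ci["t"])
E
```

```text
t 1.27 pos [472.3  78.8 259. ] yaw 86.45 tilt [-0.003 -0.    -1.   ] F [-0.9 -0.2  0.4] gap 88.0 q [-0.09  0.12 -0.22  1.94  0.03  1.09  1.18]
shift [0.128, 0.0003, 0.001] rv [-0.01, -0.003, 0.001]
[395.31375202  84.63179146 431.19575364]
```

View pics/w1.png

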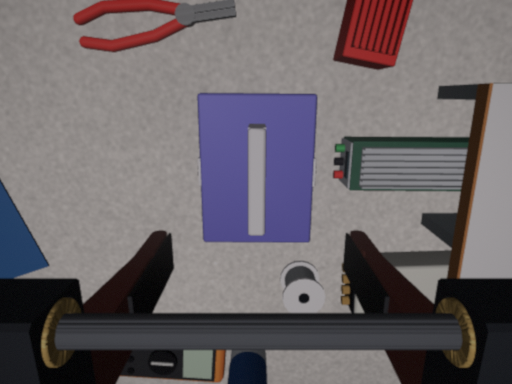

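Wrist view: lid corners at (198,94), (316,94), (311,243) and (203,243), bar centre at (257,181), module front face at u≈347 with v 137–191, deck edge at (488,84)–(452,278).

```bash
python3 - <<'E'
from h import *
np.set_printoptions(precision=1,suppress=True)
ci=dict(np.load("w1.npz"))
def sh(t,ps,z): 
    P=np.array([ray(ci,p,z)[:2] for p in ps]);print(t,P.round(1).tolist(),"mean",P.mean(0))
sh("lid",[(198,94),(316,94),(311,243),(203,243)],82)
sh("bar",[(249,128),(267,128),(264,236),(248,236)],132)
sh("mod case",[(346,137),(348,191),(468,138),(463,191)],54)
sh("fins",[(362,150),(362,190),(467,150),(463,190)],66)
sh("deck",[(488,84),(452,278)],102)
sh("red",[(344,55),(393,66)],66)
sh("pliers",[(80,42),(235,8)],10)
E
python3 -c "
import cv2
from h import crop
im=cv2.imread('pics/w1.png');crop(im,320,110,500,220,4.4,'pics/w1c.png')"
```

```text
lid [[391.1, 26.3], [398.2, 140.4], [554.6, 132.6], [547.3, 14.6]] mean [472.8  78.5]
bar [[422.1, 75.0], [423.0, 90.3], [522.0, 82.1], [521.1, 67.2]] mean [472.   78.7]
mod case [[445.1, 176.6], [506.1, 179.4], [454.3, 308.5], [514.1, 309.2]] mean [479.9 243.4]
fins [[458.3, 190.7], [502.3, 191.7], [465.1, 301.6], [509.1, 301.9]] mean [483.7 246.5]
deck [[398.9, 292.8], [595.1, 278.8]] mean [497.  285.8]
red [[363.2, 171.0], [376.3, 219.6]] mean [369.8 195.3]
pliers [[326.2, -111.9], [302.7, 64.7]] mean [314.5 -23.6]
```

View pics/w1c.png

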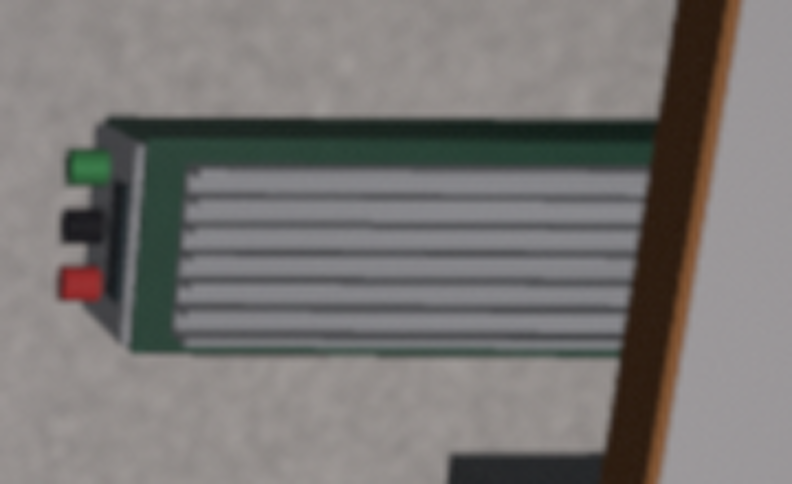

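play_rows(moves=[[0.03,0,0,0,0,0,0],[0.06,0,0,0,0,0,0],[0.09,0,0,0,0,0,0],[0.115,0,0,0,0,0,0],[0.128,0,0,0,0,0,0],[0.128,0,0,0,0,0,0]])

```text
time: 1.82
tool_pos: [469.7, 78.2, 128.1]
tcp_rot: [0.704, 0.024, 0.71, -0.025]
wrist_force: [-0.8, 0.0, -0.9]
finger_gap: 87.6
```

play_rows(moves=[[0,0,0,0,0,0,0.5],[0,0,0,0,0,0,1],[0,0,0,0,0,0,1],[0,0,0,0,0,0,1],[0,0,0,0,0,0,1],[0,0,0,0,0,0,1],[0,0,0,0,0,0,1],[0,0,0,0,0,0,1]])

```text
time: 2.48
tool_pos: [469.8, 78.1, 128.3]
tcp_rot: [0.704, 0.024, 0.709, -0.025]
wrist_force: [-0.5, 0.2, -0.2]
finger_gap: 38.3
```

```bash
python3 - <<'E'
from h import *
go([490,-100,175])
E
```

```text
t 2.48 pos [469.8  78.1 128.3] yaw 86.05 tilt [-0.008 -0.002 -1.   ] F [-0.5  0.2 -0.2] gap 38.3 q [-0.11  0.28 -0.22  2.08  0.08  0.8   1.13]
shift [-0.0466, -0.1764, 0.0321] rv [-0.0, -0.008, 0.002]
```

play_rows(moves=[[0,0,0,0,0,0,1],[0,0,0,0,0,0,1],[0,0,0,0,0,0,1],[0,0,0,0,0,0,1],[0,0,0,0,0,0,1],[0,0,0,0,0,0,1],[0,0,0,0,0,0,1],[0,0,0,0,0,0,1]])

```text
time: 3.15
tool_pos: [469.7, 78.1, 128.3]
tcp_rot: [0.704, 0.024, 0.71, -0.025]
wrist_force: [0.3, 0.5, -0.3]
finger_gap: 0.5
```

play_rows(moves=[[-0.005,0,0,0,0,0,1],[-0.012,0,0,0,0,0,1],[-0.022,0,0,0,0,0,1],[-0.032,0,0,0,0,0,1],[-0.032,0,0,0,0,0,1]])

```text
time: 3.57
tool_pos: [471.6, 78.6, 162.9]
tcp_rot: [0.705, 0.024, 0.708, -0.025]
wrist_force: [0.9, 0.5, 0.2]
finger_gap: 0.4
```

```bash
python3 - <<'E'
from h import *
go([490,-100,160],86)
im=get_image("scene"); crop(im,180,130,340,250,4.7,"pics/s3.png")
E
```

```text
t 3.57 pos [471.6  78.6 162.9] yaw 86.04 tilt [-0.004 -0.001 -1.   ] F [0.9 0.5 0.2] gap 0.4 q [-0.1   0.23 -0.22  2.05  0.06  0.88  1.14]
shift [0.003, -0.1769, 0.0307] rv [0.001, -0.004, 0.001]
```

View pics/s3.png

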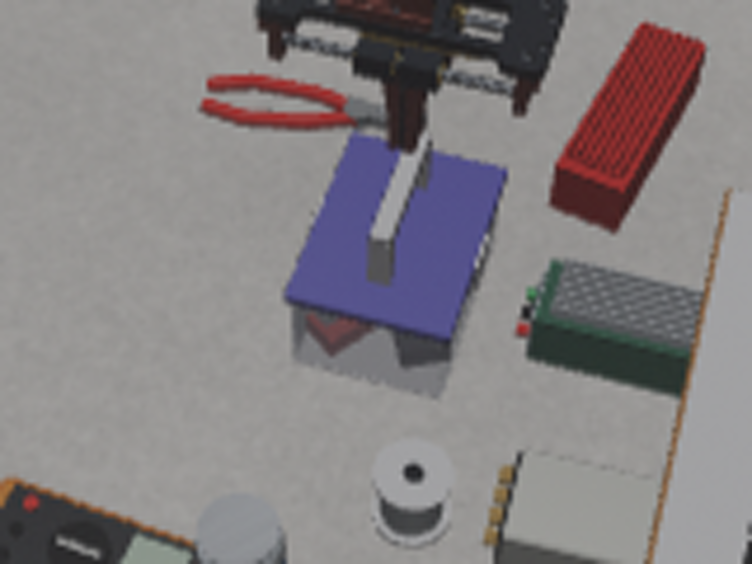

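The fingers closed to 0.4 mm, so they missed the bar. Before trying again I'll compare the reported TCP with the images.

```bash
python3 - <<'E'
from h import *
s=read_state();p=s["tool_pos"]
sc=camera_info("scene");sd=camera_info("side");w=camera_info("wrist")
tip=p+[0,0,-25]
for n,c in (("scene",sc),("side",sd),("wrist",w)):
    print(n,"tip",np.round(proj(c,tip),1),"tcp",np.round(proj(c,p),1),"bar c",np.round(proj(c,[472,78.7,132]),1))
im=get_image("side"); cv2.imwrite("pics/d3.png",im)
im=get_image("wrist"); cv2.imwrite("pics/w3.png",im)
print(read_state()["tool_pos"], -w["R"].T@w["t"], w["R"])
E
```

```text
scene tip [264.9 166.9] tcp [265.2 161.6] bar c [264.9 168.2]
side tip [256.1 186.4] tcp [256.2 179.4] bar c [256.1 187.6]
wrist tip [256.6 226.6] tcp [256.3 243.4] bar c [257.1 225. ]
[470.06393929  78.18770806 160.54048285] [394.58486583  84.96685454 334.30891054] [[ 0.06891009  0.99762167 -0.00155296]
 [ 0.95870306 -0.06579109  0.27669472]
 [ 0.27593448 -0.02055589 -0.96095662]]
```

View pics/w3.png

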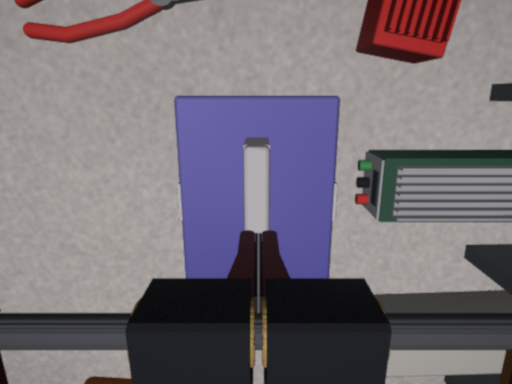

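View pics/d3.png

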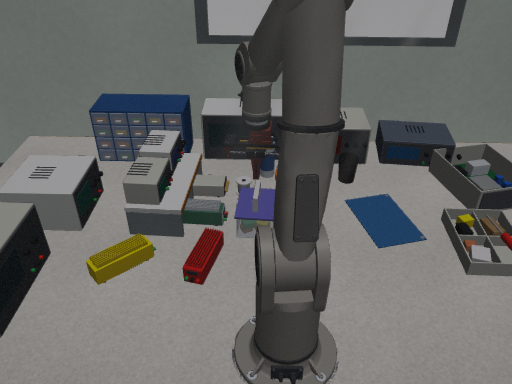

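```bash
python3 - <<'E'
from h import *
np.set_printoptions(precision=1,suppress=True)
w=camera_info("wrist")
print("lid far corners",ray(w,(177,97),82),ray(w,(338,97),82))
print("bar far end",ray(w,(257,147),132),ray(w,(245,200),132),ray(w,(270,200),132))
for z in (-25,-10,0): print(z,proj(w,read_state()["tool_pos"]+[0,0,z]))
print("lat", proj(w,[422,82,132]))
im=cv2.imread("pics/w3.png");crop(im,170,80,350,300,2.6,"pics/w3c.png")
im=cv2.imread("pics/d3.png");crop(im,200,130,320,250,5,"pics/d3c.png")
E
```

```text
lid far corners [390.5  27.7  82. ] [398.2 139.9  82. ]
bar far end [422.2  81.8 132. ] [453.8  72.3 132. ] [454.8  87.4 132. ]
-25 (np.float64(256.59715418234595), np.float64(226.56826054060247))
-10 (np.float64(256.43111550001225), np.float64(236.12360052984542))
0 (np.float64(256.30618717026147), np.float64(243.31308582495018))
lat (np.float64(257.39272049551806), np.float64(146.69160869014343))
```

View pics/w3c.png

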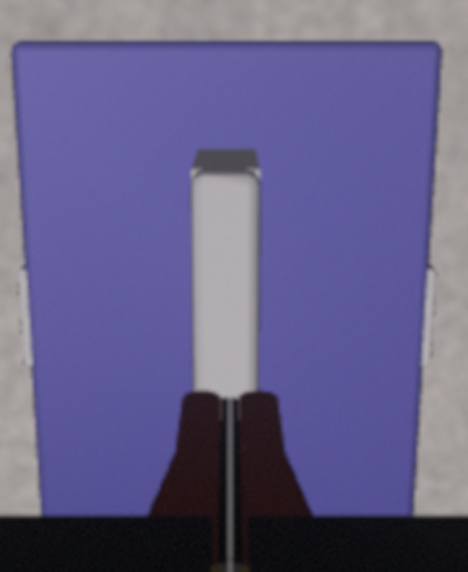

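View pics/d3c.png

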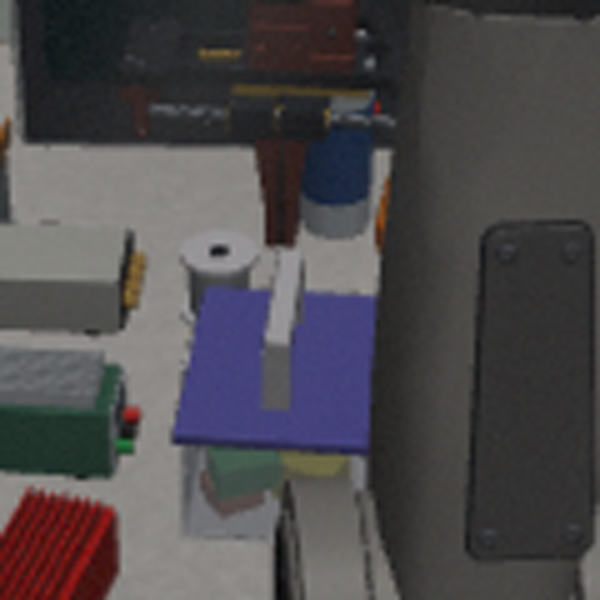

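```bash
python3 - <<'E'
from h import *
ci=dict(np.load("w1.npz")); p=np.array([472.3,78.8,259])
print(ci["fx"])
for h in (0,10,25):
  for x in (-10,10):
    print(h,x,[np.round(proj(ci,p+[x,y,-h]),1) for y in (-57.5,-44,44,57.5)])
im=cv2.imread("pics/w1.png");crop(im,80,210,430,380,2.2,"pics/w1f.png")
E
```

```text
345.9836045650086
0 -10 [array([147.9, 232.3]), array([173. , 230.9]), array([338. , 221.4]), array([363.6, 219.9])]
0 10 [array([153.4, 266. ]), array([177.7, 264.7]), array([337.9, 255.7]), array([362.7, 254.4])]
10 -10 [array([153.3, 225.5]), array([177.2, 224.2]), array([334. , 215.1]), array([358.3, 213.7])]
10 10 [array([158.4, 257.8]), array([181.6, 256.5]), array([334.1, 247.9]), array([357.7, 246.6])]
25 -10 [array([160.6, 216.5]), array([182.8, 215.2]), array([328.8, 206.7]), array([351.4, 205.4])]
25 10 [array([165.1, 246.9]), array([186.7, 245.6]), array([328.9, 237.6]), array([350.9, 236.3])]
```

View pics/w1f.png

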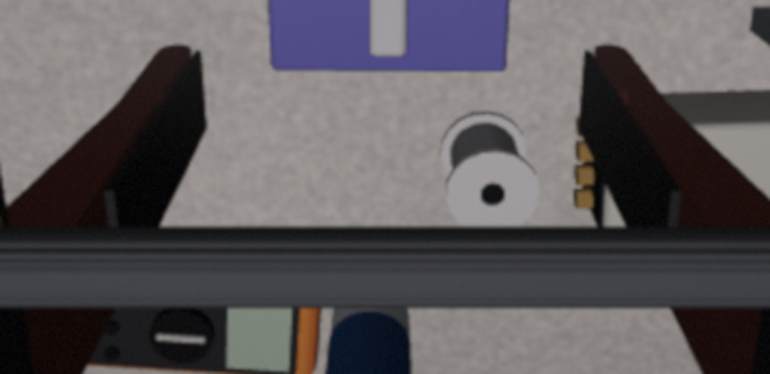

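The tips show in the scene view at (266,162) and in the side view at (256,179). Both match the reported TCP height, not a point 25 mm below it. The wrist view agrees, so the fingertips are effectively about 25–30 mm higher than stated and I was gripping above the bar. I'll open part way, go down about 28 mm further than before, and check.

play_rows(moves=[[0,0,0,0,0,0,0.3],[0,0,0,0,0,0,0.3],[0,0,0,0,0,0,0.3],[0,0,0,0,0,0,0.3],[0,0,0,0,0,0,0.3],[0,0,0,0,0,0,0.3],[0,0,0,0,0,0,0.3],[0,0,0,0,0,0,0.3],[0,0,0,0,0,0,0.3]])

```text
time: 4.47
tool_pos: [470.1, 78.2, 160.5]
tcp_rot: [0.704, 0.024, 0.709, -0.025]
wrist_force: [0.5, 0.7, 0.3]
finger_gap: 56.8
```

play_rows(moves=[[0.015,0,0,0,0,0,0.3],[0.03,0,0,0,0,0,0.3],[0.045,0,0,0,0,0,0.3],[0.053,0,0,0,0,0,0.3],[0.058,0,0,0,0,0,0.3],[0.058,0,0,0,0,0,0.3]])

```text
time: 4.97
tool_pos: [469.2, 78.0, 101.8]
tcp_rot: [0.704, 0.024, 0.71, -0.025]
wrist_force: [-0.2, 0.2, 0.7]
finger_gap: 61.5
```

```bash
python3 - <<'E'
from h import *
go([472,78.7,101],86)
im=get_image("side"); crop(im,200,130,320,250,5,"pics/d4c.png")
im=get_image("wrist"); cv2.imwrite("pics/w4.png",im)
E
```

```text
t 4.97 pos [469.2  78.  101.8] yaw 86.05 tilt [-0.009 -0.002 -1.   ] F [-0.2  0.2  0.7] gap 61.5 q [-0.11  0.32 -0.21  2.1   0.1   0.74  1.11]
shift [0.0008, 0.0009, 0.0028] rv [0.001, -0.009, 0.003]
```

View pics/d4c.png

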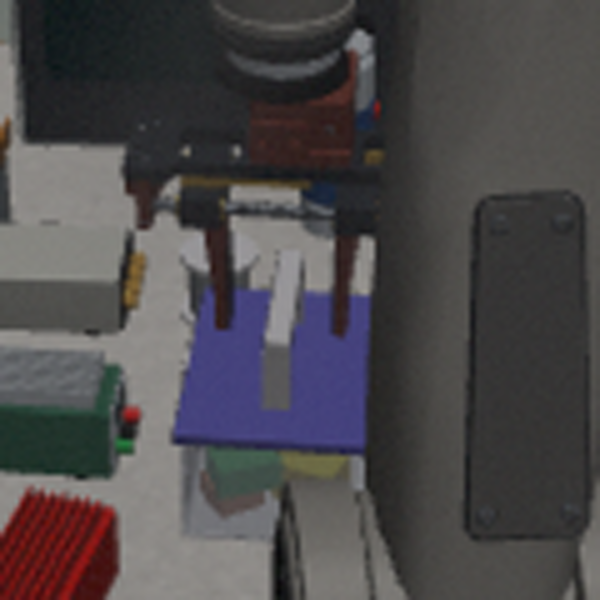

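View pics/w4.png

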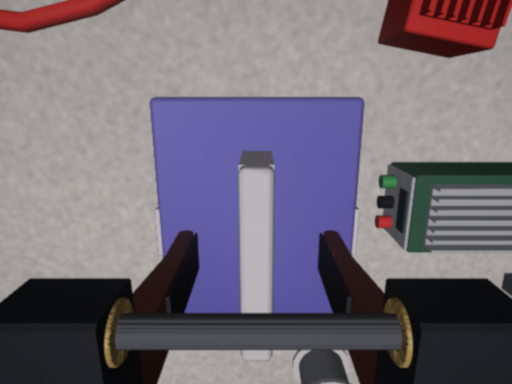

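The fingers now straddle the bar, with tips at side-crop (222,330) and (340,335), level with or just below the bar. Closing.

play_rows(moves=[[0,0.001,0,0,0,0,1],[0,0.001,0,0,0,0,1],[0,0.001,0,0,0,0,1],[0,0.001,0,0,0,0,1],[0,0.001,0,0,0,0,1],[0,0.001,0,0,0,0,1],[0,0.001,0,0,0,0,1],[0,0.001,0,0,0,0,1],[0,0.001,0,0,0,0,1],[0,0.001,0,0,0,0,1]])

```text
time: 5.9
tool_pos: [470.0, 78.7, 102.9]
tcp_rot: [0.704, 0.024, 0.709, -0.025]
wrist_force: [-0.3, -3.2, 1.3]
finger_gap: 16.3
```

```bash
python3 - <<'E'
from h import *
go([472,78.7,101],86)
sd=camera_info("side");p=read_state()["tool_pos"]
print([np.round(proj(sd,p+[0,30,z]),1) for z in (-25,-10,0,10)])
im=get_image("side"); crop(im,200,130,320,250,5,"pics/d5c.png")
E
```

```text
t 5.9 pos [470.   78.7 102.9] yaw 86.02 tilt [-0.007 -0.002 -1.   ] F [-0.3 -3.2  1.3] gap 16.3 q [-0.11  0.31 -0.21  2.1   0.1   0.74  1.11]
shift [0.0019, 0.0001, 0.0021] rv [0.0, -0.007, 0.003]
[array([246.2, 202.5]), array([246.1, 198.5]), array([246.1, 195.8]), array([246.1, 193.1])]
```

View pics/d5c.png

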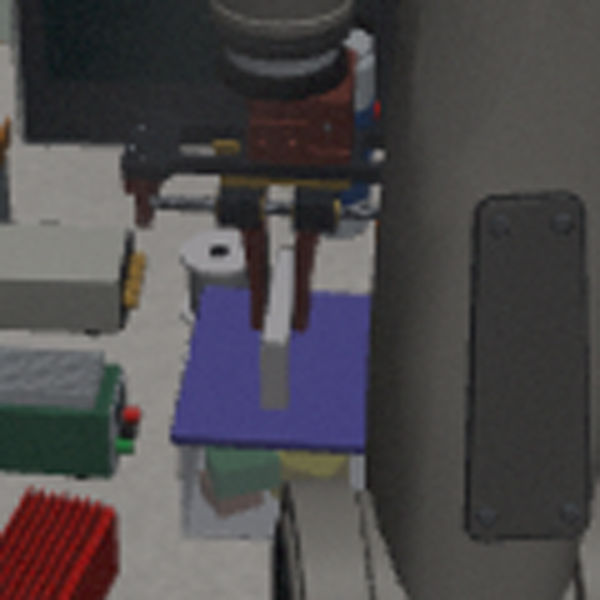

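The gap stopped at 16.3 mm, which is the bar width, so the tote is held. Lifting it 40 mm, then moving it about 180 mm towards −y.

play_rows(moves=[[-0.003,0,0,0,0,0,1],[-0.008,0,0,0,0,0,1],[-0.015,0,0,0,0,0,1],[-0.023,0,0,0,0,0,1],[-0.031,0,0,0,0,0,1],[-0.036,0,0,0,0,0,1],[-0.038,0,0,0,0,0,1]])

```text
time: 6.53
tool_pos: [471.0, 79.1, 142.2]
tcp_rot: [0.705, 0.024, 0.709, -0.025]
wrist_force: [0.1, -0.3, -5.3]
finger_gap: 16.0
```

```bash
python3 - <<'E'
from h import *
go([490,-100,141],86)
im=get_image("scene"); crop(im,180,130,340,250,4.7,"pics/s6.png")
E
```

```text
t 6.53 pos [471.   79.1 142.2] yaw 86.03 tilt [-0.005 -0.002 -1.   ] F [ 0.1 -0.3 -5.3] gap 16.0 q [-0.11  0.26 -0.22  2.07  0.07  0.83  1.13]
shift [0.0014, -0.1773, 0.0314] rv [0.0, -0.005, 0.002]
```

View pics/s6.png

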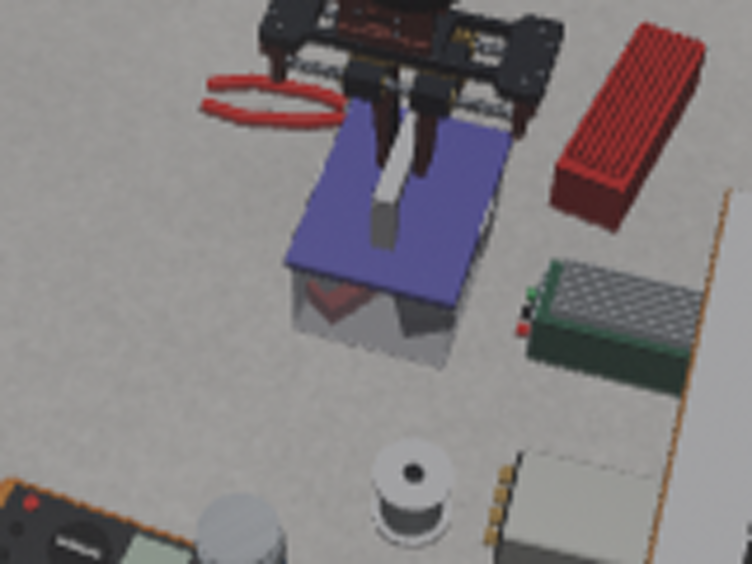

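The tote is up and hanging level (5.3 N). Carrying it to the parking spot.

play_rows(moves=[[0,-0.01,0.002,0,0,0,1],[0,-0.03,0.005,0,0,0,1],[0,-0.055,0.01,0,0,0,1],[0,-0.08,0.014,0,0,0,1],[0,-0.105,0.018,0,0,0,1],[0,-0.13,0.023,0,0,0,1],[0,-0.15,0.027,0,0,0,1],[0,-0.168,0.03,0,0,0,1],[0,-0.177,0.031,0,0,0,1],[0,-0.177,0.031,0,0,0,1]])

```text
time: 7.42
tool_pos: [488.9, -102.6, 141.8]
tcp_rot: [0.704, 0.025, 0.709, -0.027]
wrist_force: [0.1, -0.3, -5.1]
finger_gap: 15.7
```

```bash
python3 - <<'E'
from h import *
go([490,-100,103.4],86)
E
```

```text
t 7.42 pos [ 488.9 -102.6  141.8] yaw 85.79 tilt [-0.006 -0.003 -1.   ] F [ 0.1 -0.3 -5.1] gap 15.7 q [ 0.18  0.28 -0.12  2.03  0.05  0.84  1.53]
shift [0.0384, 0.0028, 0.0012] rv [-0.004, -0.006, 0.003]
```

play_rows(moves=[[0.012,0,0,0,0,0,1],[0.022,0,0,0,0,0,1],[0.029,0,0,0,0,0,1],[0.033,0,0,0,0,0,1],[0.036,0,0,0,0,0,1],[0.038,0,0,0,0,0,1],[0.04,0,0,0,0,0,1],[0.04,0,0,0,0,0,1]])

```text
time: 8.08
tool_pos: [488.8, -103.2, 102.5]
tcp_rot: [0.704, 0.025, 0.709, -0.027]
wrist_force: [-2.1, -1.8, 1.2]
finger_gap: 15.9
```

```bash
python3 - <<'E'
from h import *
go([490,-100,103.4],86)
E
```

```text
t 8.08 pos [ 488.8 -103.2  102.5] yaw 85.76 tilt [-0.006 -0.003 -1.   ] F [-2.1 -1.8  1.2] gap 15.9 q [ 0.17  0.34 -0.11  2.06  0.06  0.75  1.52]
shift [-0.0009, 0.0033, 0.001] rv [-0.004, -0.006, 0.004]
```

play_rows(moves=[[0,0,0,0,0,0,0.4],[0,0,0,0,0,0,0.4],[0,0,0,0,0,0,0.4],[0,0,0,0,0,0,0.4],[0,0,0,0,0,0,0.4],[0,0,0,0,0,0,0.4],[-0.02,0,0,0,0,0,0.4],[-0.05,0,0,0,0,0,0.2],[-0.09,0,0,0,0,0,0],[-0.12,0,0,0,0,0,0]])

```text
time: 8.92
tool_pos: [489.7, -102.7, 224.8]
tcp_rot: [0.705, 0.025, 0.708, -0.027]
wrist_force: [0.7, -0.1, -0.4]
finger_gap: 69.3
```

```bash
python3 - <<'E'
from h import *
go([483,200,220],-3.5)
im=get_image("scene"); crop(im,110,120,400,290,2.7,"pics/s7.png")
E
```

```text
t 8.92 pos [ 489.7 -102.7  224.8] yaw 85.77 tilt [-0.005 -0.003 -1.   ] F [ 0.7 -0.1 -0.4] gap 69.3 q [ 0.18  0.18 -0.12  1.94  0.03  1.02  1.55]
shift [0.0039, 0.3014, -0.0291] rv [1.558, -0.001, 0.007]
```

View pics/s7.png

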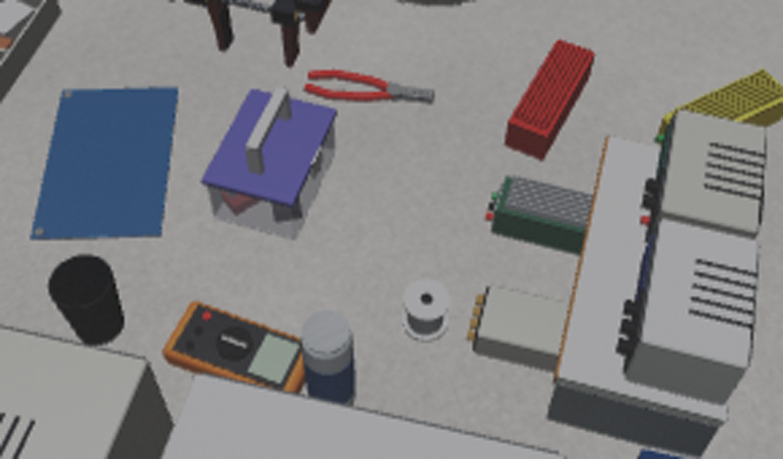

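The tote stands parked between its old place and the mat, and the bystanders are undisturbed. Moving to look at the module.

play_rows(moves=[[0,0.03,-0.003,0.12,0,0,0],[0,0.065,-0.006,0.24,0,0,0],[0,0.1,-0.009,0.36,0,0,0],[0,0.135,-0.012,0.48,0,0,0],[0,0.17,-0.016,0.6,0,0,0],[0,0.205,-0.02,0.72,0,0,0],[0,0.24,-0.023,0.84,0,0,0],[0,0.27,-0.026,0.96,0,0,0],[0,0.29,-0.028,1.08,0,0,0],[0,0.301,-0.029,1.2,0,0,0]])

```text
time: 9.8
tool_pos: [485.6, 203.3, 228.8]
tcp_rot: [0.579, 0.408, 0.576, -0.408]
wrist_force: [-0.2, 0.4, -0.2]
finger_gap: 87.7
```

play_rows(moves=[[0,0,0,0.12,0,0,0],[0,0,0,0.24,0,0,0],[0,0,0,0.36,0,0,0],[0,0,0,0.36,0,0,0]])

```text
time: 10.13
tool_pos: [485.5, 203.5, 228.5]
tcp_rot: [0.496, 0.506, 0.492, -0.506]
wrist_force: [1.2, 0.3, -0.7]
finger_gap: 87.9
```

```bash
python3 - <<'E'
from h import *
go([483,230,160],-3.5)
ci=camera_info("wrist"); im=get_image("wrist"); cv2.imwrite("pics/w8.png",im)
np.savez("w8.npz",**{k:ci[k] for k in ci})
E
```

```text
t 10.13 pos [485.5 203.5 228.5] yaw -1.37 tilt [ 0.003 -0.003 -1.   ] F [ 1.2  0.3 -0.7] gap 87.9 q [-0.39  0.22 -0.15  1.88  0.04  1.04 -0.58]
shift [0.0684, -0.0034, -0.0267] rv [0.037, 0.003, -0.004]
```

View pics/w8.png

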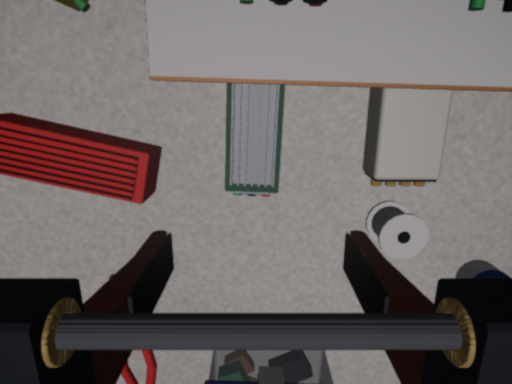

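```bash
python3 -c "
import cv2
from h import crop
crop(cv2.imread('pics/w8.png'),200,65,310,205,4.2,'pics/w8c.png')"
```

```text
(no output)
```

View pics/w8c.png

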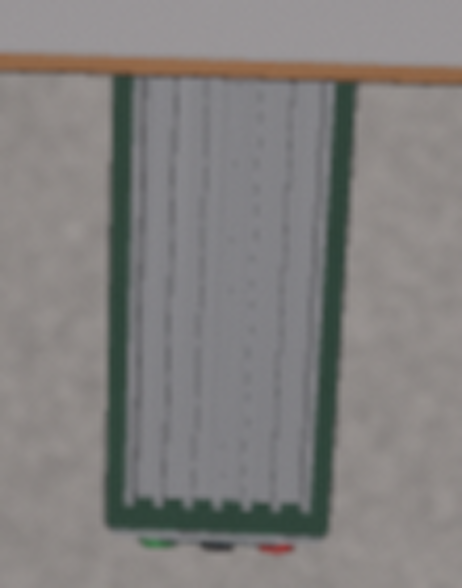

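```bash
python3 - <<'E'
from h import *
np.set_printoptions(precision=1,suppress=True)
ci=dict(np.load("w8.npz"))
f=lambda p:((p[0]+.5)/4.2-.5+200,(p[1]+.5)/4.2-.5+65)
P={k:ray(ci,f(p),z) for k,p,z in [("fl",(106,528),54),("fr",(327,536),54),("bl",(113,75),54),("br",(355,85),54),("fin_l",(125,508),66),("fin_r",(311,512),66),("finb_l",(134,80),66),("finb_r",(335,85),66)]}
for k in P: print(k,P[k])
print("deck",ray(ci,(150,78),84),ray(ci,(500,89),84))
for a,b in (("fl","bl"),("fr","br"),("fin_l","finb_l"),("fin_r","finb_r")):
    d=P[b]-P[a]; print(np.degrees(np.arctan2(d[1],d[0])))
E
```

```text
fl [450.7 185.5  54. ]
fr [505.4 182.1  54. ]
bl [457.8 292.   54. ]
br [512.6 288.5  54. ]
fin_l [456.8 193.6  66. ]
fin_r [501.  191.6  66. ]
finb_l [463.3 290.5  66. ]
finb_r [507.3 288.4  66. ]
deck [394.2 296.4  84. ] [699.4 280.   84. ]
86.22887286845604
86.1378885753044
86.12965576264975
86.26706035448372
```

The module front mid is at (478,184), heading 86.2°, case width measured 55 mm (56 stated). I'll grip 45 mm behind the front.

```bash
python3 - <<'E'
from h import *
go([481,228,120],-3.8)
E
```

```text
t 10.18 pos [485.5 203.4 228.5] yaw -1.0 tilt [ 0.003 -0.003 -1.   ] F [ 0.5 -0.   1. ] gap 87.5 q [-0.39  0.22 -0.15  1.88  0.04  1.04 -0.58]
shift [0.1084, -0.0053, -0.0248] rv [0.049, 0.003, -0.004]
```

play_rows(moves=[[0.02,-0.002,-0.008,0.04,0,0,0],[0.05,-0.005,-0.018,0.06,0,0,0],[0.08,-0.006,-0.025,0.06,0,0,0],[0.108,-0.006,-0.025,0.06,0,0,0],[0.108,-0.006,-0.025,0.06,0,0,0],[0.108,-0.006,-0.025,0.06,0,0,0]])

```text
time: 10.68
tool_pos: [479.5, 227.4, 119.6]
tcp_rot: [-0.482, -0.517, -0.48, 0.519]
wrist_force: [0.7, -0.8, 0.4]
finger_gap: 88.0
```

```bash
python3 - <<'E'
from h import *
go([481,228,18],-3.8)
im=get_image("wrist"); cv2.imwrite("pics/w9.png",im)
E
```

```text
t 10.68 pos [479.5 227.4 119.6] yaw -4.3 tilt [ 0.001 -0.005 -1.   ] F [ 0.7 -0.8  0.4] gap 88.0 q [-0.44  0.36 -0.15  1.98  0.08  0.81 -0.71]
shift [0.1016, 0.0014, -0.0011] rv [-0.009, 0.005, -0.001]
```

View pics/w9.png

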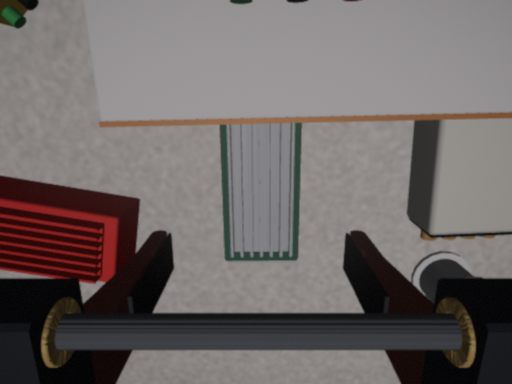

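The module (u 221–300) sits centred between the fingers (mid u 259). Going down.

play_rows(moves=[[0.02,0.001,-0.001,0,0,0,0],[0.045,0.001,-0.001,0,0,0,0],[0.07,0.001,-0.001,0,0,0,0],[0.085,0.001,-0.001,0,0,0,0],[0.093,0.001,-0.001,0,0,0,0],[0.098,0.001,-0.001,0,0,0,0],[0.098,0.001,-0.001,0,0,0,0]])

```text
time: 11.32
tool_pos: [482.9, 228.9, 23.8]
tcp_rot: [0.482, 0.519, 0.479, -0.518]
wrist_force: [0.7, 0.4, -0.5]
finger_gap: 88.0
```

```bash
python3 - <<'E'
from h import *
go([481,228,18],-3.8)
im=get_image("side"); crop(im,160,130,310,250,5,"pics/d10.png")
E
```

```text
t 11.32 pos [482.9 228.9  23.8] yaw -4.35 tilt [ 0.005 -0.002 -1.   ] F [ 0.7  0.4 -0.5] gap 88.0 q [-0.46  0.51 -0.13  2.03  0.12  0.61 -0.75]
shift [0.0058, -0.0019, 0.001] rv [-0.01, 0.002, -0.005]
```

View pics/d10.png

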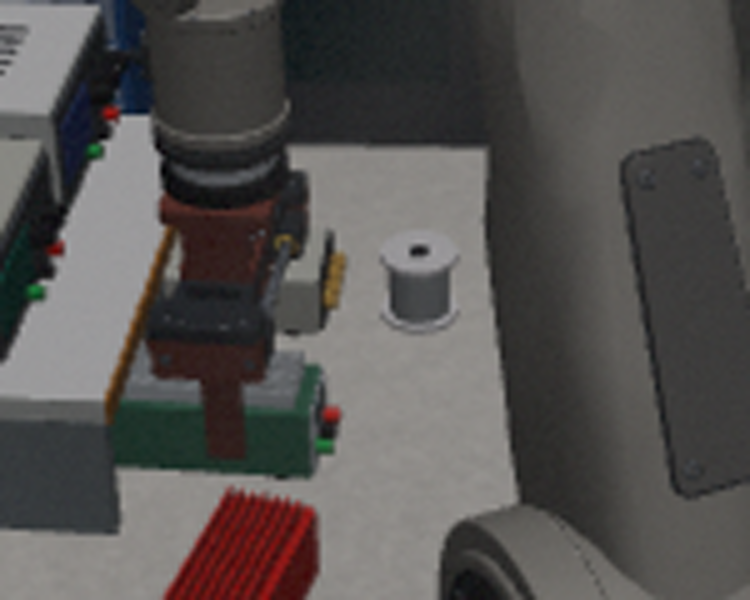

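The fingertip covers the case side (crop ~(225,455)), just above the bench, and the gripper body is clear of the deck. Closing.

play_rows(moves=[[0,-0.002,0,0,0,0,1],[0,-0.002,0,0,0,0,1],[0,-0.002,0,0,0,0,1],[0,-0.002,0,0,0,0,1],[0,-0.002,0,0,0,0,1],[0,-0.002,0,0,0,0,1],[0,-0.002,0,0,0,0,1],[0,-0.002,0,0,0,0,1]])

```text
time: 12.03
tool_pos: [481.4, 229.2, 24.5]
tcp_rot: [0.482, 0.52, 0.479, -0.518]
wrist_force: [-0.6, -0.5, 4.1]
finger_gap: 56.1
```

```bash
python3 - <<'E'
from h import *
d=np.array([np.cos(np.radians(86.2)),np.sin(np.radians(86.2)),0])
s=read_state()["tool_pos"]
go(s-115*d)
E
```

```text
t 12.03 pos [481.4 229.2  24.5] yaw -4.36 tilt [ 0.006 -0.002 -1.   ] F [-0.6 -0.5  4.1] gap 56.1 q [-0.46  0.51 -0.13  2.03  0.12  0.61 -0.75]
shift [0.0002, 0.0011, 0.115] rv [-0.0, 0.002, -0.006]
```

Gripped at 56.1 mm. Drawing it straight out 115 mm along the bench.

play_rows(moves=[[-0.001,0,0.006,0,0,0,1],[-0.001,0,0.018,0,0,0,1],[-0.001,0,0.032,0,0,0,1],[-0.001,0,0.047,0,0,0,1],[-0.001,0,0.062,0,0,0,1],[-0.001,0,0.077,0,0,0,1],[-0.001,0.001,0.092,0,0,0,1],[-0.001,0.001,0.105,0,0,0,1],[-0.001,0.001,0.113,0,0,0,1],[-0.001,0.001,0.115,0,0,0,1]])

```text
time: 12.87
tool_pos: [472.9, 111.6, 25.4]
tcp_rot: [0.482, 0.52, 0.478, -0.519]
wrist_force: [0.4, 0.5, -3.8]
finger_gap: 55.9
```

```bash
python3 - <<'E'
from h import *
go([481,228,18])
im=get_image("scene"); crop(im,200,120,400,270,4,"pics/s11.png")
im=get_image("side"); crop(im,130,130,310,250,4.4,"pics/d11.png")
E
```

```text
t 12.87 pos [472.9 111.6  25.4] yaw -4.53 tilt [ 0.004 -0.003 -1.   ] F [ 0.4  0.5 -3.8] gap 55.9 q [-0.25  0.45 -0.13  2.14  0.12  0.56 -0.55]
shift [0.007, -0.0012, -0.1167] rv [-0.0, 0.003, -0.004]
```

View pics/s11.png

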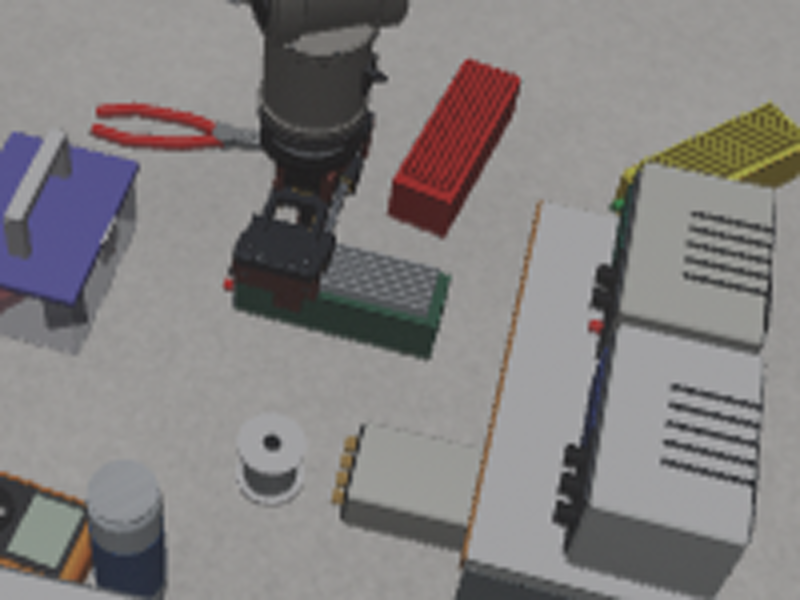

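View pics/d11.png

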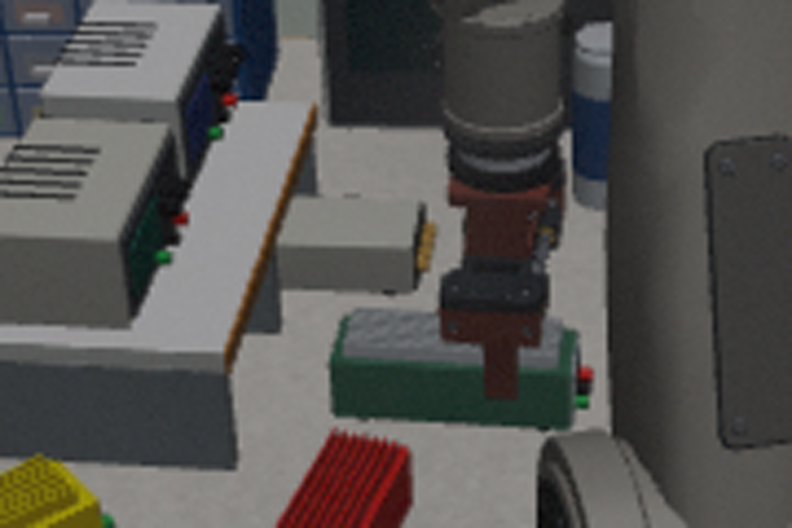

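It's fully clear of the shelf. I'll lower 1 mm, open, shift 40 mm back to its centre of mass, and regrip.

play_rows(moves=[[0.001,0,0,0,0,0,1],[0.001,0,0,0,0,0,0.15],[0.001,0,0,0,0,0,0.15],[0.001,0,0,0,0,0,0.15],[0.001,0,0,0,0,0,0.15],[0.001,0,-0.012,0,0,0,0.15],[0.001,0,-0.026,0,0,0,0.15],[0.001,0,-0.037,0,0,0,0.15],[0.001,0,-0.0395,0,0,0,0.15],[0.001,0,-0.0395,0,0,0,0.15]])

```text
time: 13.8
tool_pos: [476.6, 155.0, 24.7]
tcp_rot: [0.483, 0.519, 0.479, -0.517]
wrist_force: [0.3, -0.3, 0.3]
finger_gap: 74.6
```

play_rows(moves=[[0.003,0,0,0,0,0,1],[0.003,0,0,0,0,0,1],[0.003,0,0,0,0,0,1],[0.003,0,0,0,0,0,1],[0.003,0,0,0,0,0,1],[0.003,0,0,0,0,0,1],[0.003,0,0,0,0,0,1]])

```text
time: 14.38
tool_pos: [476.4, 154.5, 21.5]
tcp_rot: [0.483, 0.519, 0.479, -0.518]
wrist_force: [0.2, -0.3, -3.3]
finger_gap: 55.5
```

```bash
python3 - <<'E'
from h import *
go([505,-326,200],-74.2)
im=get_image("side"); crop(im,130,130,310,250,4.4,"pics/d12.png")
E
```

```text
t 14.38 pos [476.4 154.5  21.5] yaw -4.31 tilt [ 0.005 -0.002 -1.   ] F [ 0.2 -0.3 -3.3] gap 55.5 q [-0.33  0.48 -0.13  2.11  0.12  0.56 -0.63]
shift [-0.1775, 0.0655, 0.4772] rv [1.22, -0.002, -0.005]
```

View pics/d12.png

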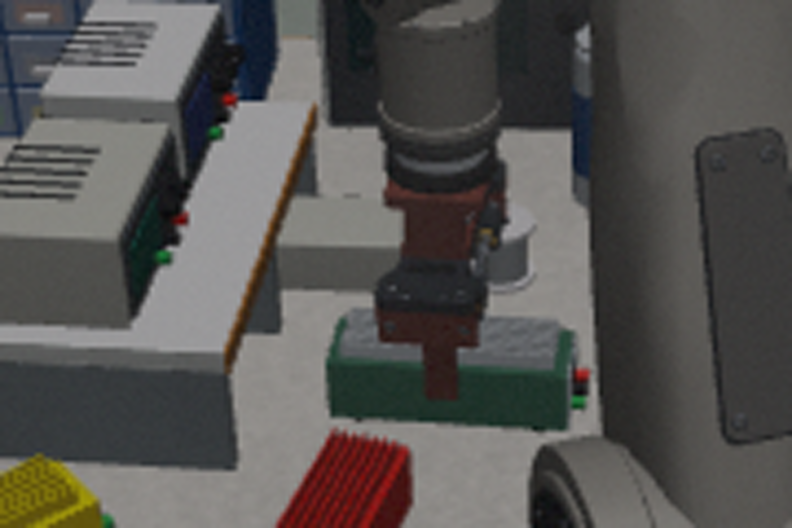

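The new grip is near the module's middle. Lifting by 180 mm so it clears the parked tote's handle.

play_rows(moves=[[-0.004,0,0,0,0,0,1],[-0.014,0,0,0,0,0,1],[-0.03,0,0,0,0,0,1],[-0.05,0,0,0,0,0,1],[-0.075,0,0,0,0,0,1],[-0.1,0,0,0,0,0,1],[-0.125,0,0,0,0,0,1],[-0.15,0,0,0,0,0,1],[-0.17,0,0,0,0,0,1],[-0.18,0,0,0,0,0,1]])

```text
time: 15.27
tool_pos: [476.2, 155.4, 204.8]
tcp_rot: [0.483, 0.521, 0.479, -0.516]
wrist_force: [0.4, -0.0, -4.8]
finger_gap: 55.8
```

```bash
python3 - <<'E'
from h import *
go([501.5,-327,200],-74.4)
im=get_image("side"); crop(im,130,90,310,250,4,"pics/d13.png")
E
```

```text
t 15.27 pos [476.2 155.4 204.8] yaw -4.28 tilt [ 0.009 -0.    -1.   ] F [ 0.4 -0.  -4.8] gap 55.8 q [-0.3   0.2  -0.16  1.97  0.04  0.97 -0.56]
shift [0.0051, 0.0612, 0.4792] rv [1.224, -0.006, -0.007]
```

View pics/d13.png

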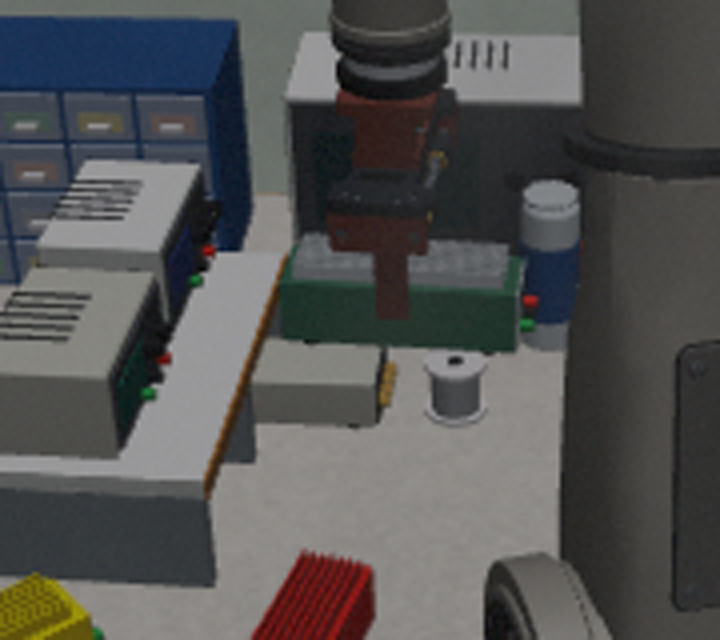

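Held level (4.8 N). Travelling to above the mat while turning.

play_rows(moves=[[0,0.001,0.01,0.03,0,0,1],[0,0.004,0.03,0.09,0,0,1],[0,0.007,0.055,0.16,0,0,1],[0,0.01,0.08,0.23,0,0,1],[0,0.014,0.105,0.3,0,0,1],[0,0.018,0.13,0.37,0,0,1],[0,0.022,0.155,0.44,0,0,1],[0,0.025,0.18,0.51,0,0,1],[0,0.028,0.205,0.58,0,0,1],[0,0.032,0.23,0.65,0,0,1]])

```text
time: 16.15
tool_pos: [489.3, -79.4, 203.8]
tcp_rot: [0.289, 0.648, 0.287, -0.644]
wrist_force: [-0.2, -0.2, -5.5]
finger_gap: 56.1
```

```bash
python3 - <<'E'
from h import *
go([508,-325,200],-74.4)
E
```

```text
t 16.15 pos [489.3 -79.4 203.8] yaw -42.02 tilt [ 0.007 -0.    -1.   ] F [-0.2 -0.2 -5.5] gap 56.1 q [-0.04  0.19  0.08  1.99 -0.02  0.96 -0.68]
shift [0.004, 0.1783, 0.17] rv [0.565, -0.006, -0.004]
```

play_rows(moves=[[0,0.018,0.017,0.06,0,0,1],[0,0.036,0.034,0.12,0,0,1],[0,0.055,0.052,0.19,0,0,1],[0,0.074,0.07,0.26,0,0,1],[0,0.093,0.088,0.33,0,0,1],[0,0.112,0.106,0.4,0,0,1],[0,0.131,0.124,0.46,0,0,1],[0,0.15,0.142,0.52,0,0,1],[0,0.167,0.158,0.565,0,0,1],[0,0.178,0.17,0.565,0,0,1]])

```text
time: 16.98
tool_pos: [504.8, -328.9, 202.1]
tcp_rot: [0.093, 0.702, 0.092, -0.7]
wrist_force: [-0.1, 0.0, -5.0]
finger_gap: 56.0
```

```bash
python3 - <<'E'
from h import *
go([508,-325,40],-74.4)
ci=camera_info("wrist");im=get_image("wrist"); cv2.imwrite("pics/w14.png",im)
print([np.round(proj(ci,X),0) for X in ([405.2,-437.6,3],[363.8,-282.7,3],[604.4,-214.6,3],[646.7,-368.6,3])])
np.savez("w14.npz",**{k:ci[k] for k in ci})
im=get_image("scene"); crop(im,80,110,280,260,4,"pics/s14.png")
E
```

```text
t 16.98 pos [ 504.8 -328.9  202.1] yaw -74.91 tilt [ 0.003 -0.001 -1.   ] F [-0.1  0.  -5. ] gap 56.0 q [ 0.24  0.37  0.3   1.76 -0.13  1.02 -0.72]
shift [0.1621, -0.0032, -0.0037] rv [-0.009, -0.002, -0.002]
[array([325., 270.]), array([190., 270.]), array([173.,  43.]), array([335.,  42.])]
```

View pics/w14.png

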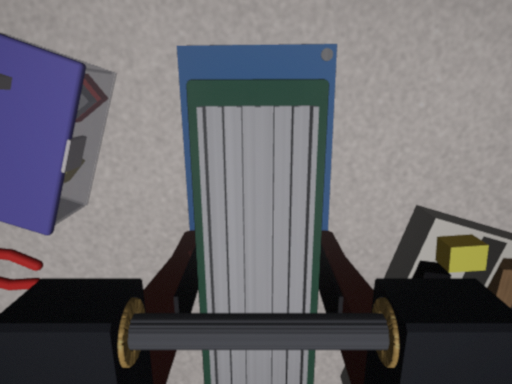

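View pics/s14.png

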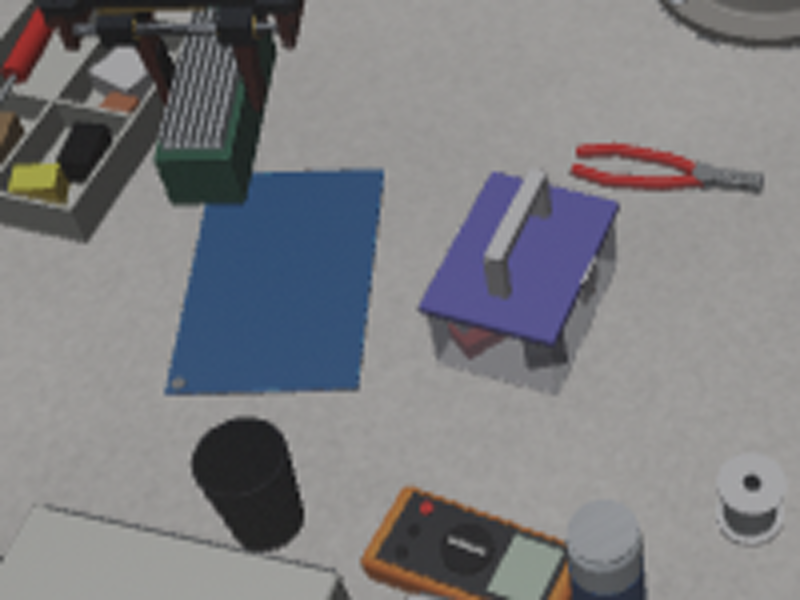

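Over the mat: its far edge is at v 45, u 178–337, where I predicted 173–335 at v 43, and the module is parallel to it. Descending.

play_rows(moves=[[0.01,-0.001,-0.001,0,0,0,1],[0.03,-0.002,-0.002,0,0,0,1],[0.055,-0.003,-0.003,0,0,0,1],[0.08,-0.003,-0.004,0,0,0,1],[0.105,-0.003,-0.004,0,0,0,1],[0.13,-0.003,-0.004,0,0,0,1],[0.147,-0.003,-0.004,0,0,0,1],[0.157,-0.003,-0.004,0,0,0,1],[0.16,-0.003,-0.004,0,0,0,1],[0.16,-0.003,-0.004,0,0,0,1]])

```text
time: 17.92
tool_pos: [506.6, -325.9, 41.1]
tcp_rot: [0.093, 0.701, 0.092, -0.701]
wrist_force: [-0.2, -0.3, -3.2]
finger_gap: 56.2
```

```bash
python3 - <<'E'
from h import *
go([508,-325,24.5],-74.4)
im=get_image("side"); crop(im,330,160,450,260,6,"pics/d15.png")
im=get_image("scene"); crop(im,80,110,280,260,4,"pics/s15.png")
E
```

```text
t 17.92 pos [ 506.6 -325.9   41.1] yaw -74.94 tilt [ 0.    -0.001 -1.   ] F [-0.2 -0.3 -3.2] gap 56.2 q [ 0.29  0.58  0.24  1.88 -0.2   0.71 -0.67]
shift [0.0166, -0.0005, -0.0015] rv [-0.009, -0.0, -0.001]
```

View pics/d15.png

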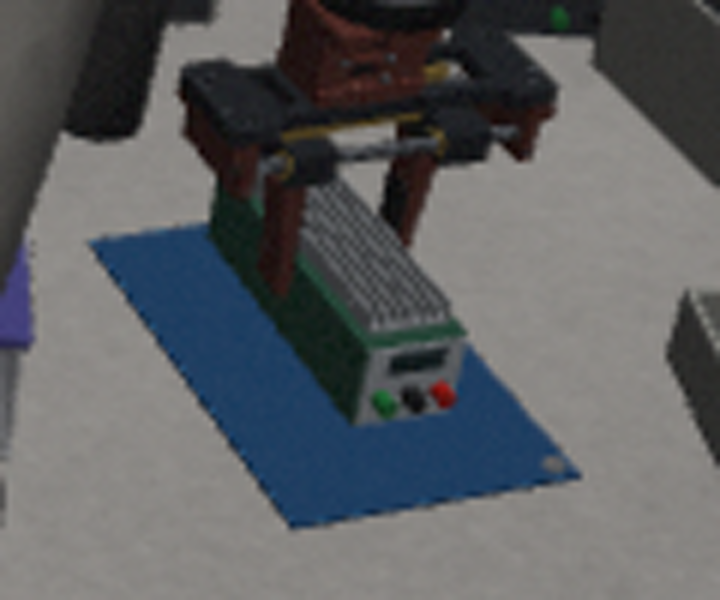

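View pics/s15.png

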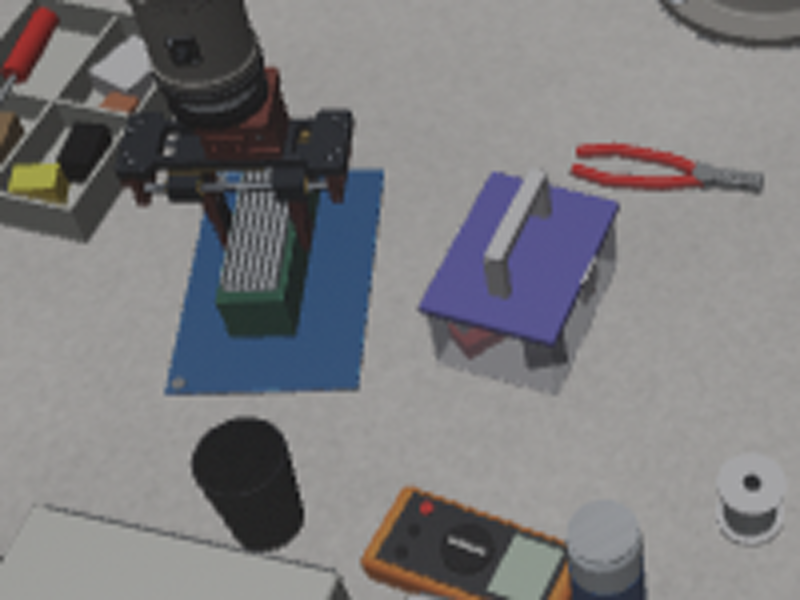

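Centred over the mat with about 16 mm to go. Lowering slowly.

play_rows(moves=[[0.005,0,-0.001,0,0,0,1],[0.009,0,-0.001,0,0,0,1],[0.012,0,-0.001,0,0,0,1],[0.014,0,-0.001,0,0,0,1],[0.016,0,-0.001,0,0,0,1],[0.017,0,-0.001,0,0,0,1],[0.018,0,-0.001,0,0,0,1],[0.018,0,-0.001,0,0,0,1]])

```text
time: 18.68
tool_pos: [509.0, -326.6, 24.8]
tcp_rot: [0.094, 0.702, 0.092, -0.7]
wrist_force: [-0.5, 0.8, -4.0]
finger_gap: 55.8
```

```bash
python3 - <<'E'
from h import *
go([508,-325,24.5],-74.4)
im=get_image("side"); crop(im,330,160,450,260,6,"pics/d16.png")
E
```

```text
t 18.68 pos [ 509.  -326.6   24.8] yaw -74.94 tilt [ 0.003 -0.003 -1.   ] F [-0.5  0.8 -4. ] gap 55.8 q [ 0.29  0.6   0.23  1.88 -0.21  0.68 -0.66]
shift [0.0003, -0.0018, 0.0006] rv [-0.009, -0.003, -0.004]
```

View pics/d16.png

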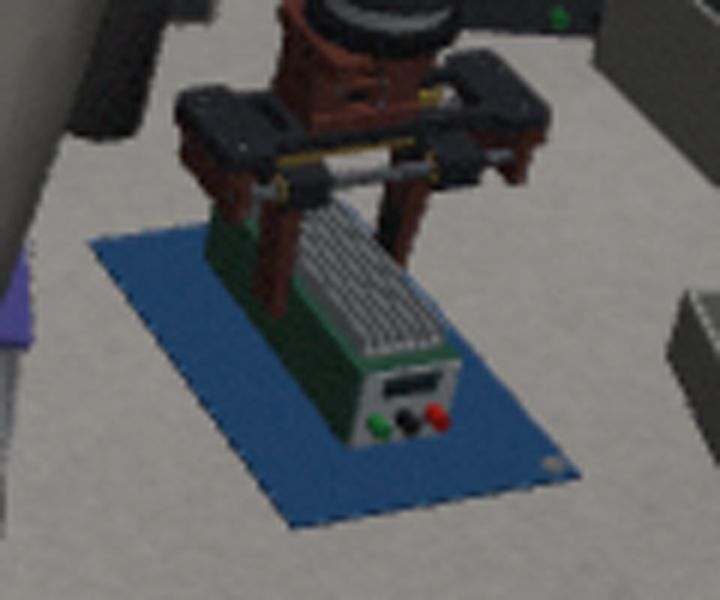

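It still shows −4 N of load, so it isn't quite down. A few more small steps.

play_rows(moves=[[0.001,0,0,0,0,0,1],[0.002,0,0,0,0,0,1],[0.003,0,0,0,0,0,1],[0.003,0,0,0,0,0,1]])

```text
time: 19.07
tool_pos: [509.4, -326.6, 24.4]
tcp_rot: [0.094, 0.702, 0.092, -0.7]
wrist_force: [-5.1, 5.0, 18.3]
finger_gap: 55.5
```

play_rows(moves=[[0.001,0,0,0,0,0,1],[0.002,0,0,0,0,0,1],[0.002,0,0,0,0,0,1]])

```text
time: 19.32
tool_pos: [509.7, -326.8, 24.4]
tcp_rot: [0.093, 0.703, 0.092, -0.699]
wrist_force: [-5.3, 3.7, 16.5]
finger_gap: 55.8
```

It is down now and pressing at 16 N. Easing up 1 mm, then opening and rising.

play_rows(moves=[[-0.0005,0,0,0,0,0,1],[-0.001,0,0,0,0,0,1],[-0.001,0,0,0,0,0,0.1],[-0.001,0,0,0,0,0,0.1],[-0.001,0,0,0,0,0,0.1],[-0.001,0,0,0,0,0,0.1],[-0.001,0,0,0,0,0,0.1],[-0.001,0,0,0,0,0,0.1]])

```text
time: 19.98
tool_pos: [509.8, -326.9, 25.4]
tcp_rot: [0.093, 0.703, 0.092, -0.699]
wrist_force: [-0.4, -0.1, -0.3]
finger_gap: 79.1
```

play_rows(moves=[[-0.01,0,0,0,0,0,0.1],[-0.03,0,0,0,0,0,0.1],[-0.06,0,0,0,0,0,0.1],[-0.095,0,0,0,0,0,0.1],[-0.13,0,0,0,0,0,0.1],[-0.165,0,0,0,0,0,0.1],[-0.19,0,0,0,0,0,0.1],[-0.19,0,0,0,0,0,0.1]])

```text
time: 20.65
tool_pos: [511.4, -328.6, 222.4]
tcp_rot: [0.095, 0.706, 0.089, -0.696]
wrist_force: [-0.5, 0.1, 0.7]
finger_gap: 79.1
```

```bash
python3 - <<'E'
from h import *
go([488.8,-103.2,200],85.76)
ci=camera_info("wrist");im=get_image("wrist"); cv2.imwrite("pics/w17.png",im)
np.savez("w17.npz",**{k:ci[k] for k in ci})
im=get_image("scene"); crop(im,80,110,280,260,4,"pics/s17.png")
E
```

```text
t 20.65 pos [ 511.4 -328.6  222.4] yaw -75.0 tilt [ 0.015 -0.006 -1.   ] F [-0.5  0.1  0.7] gap 79.1 q [ 0.23  0.36  0.3   1.74 -0.12  1.05 -0.73]
shift [0.0206, -0.2238, -0.0362] rv [-2.806, 0.011, -0.02]
```

View pics/w17.png

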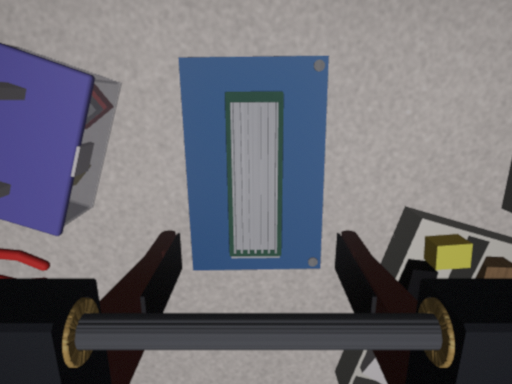

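View pics/s17.png

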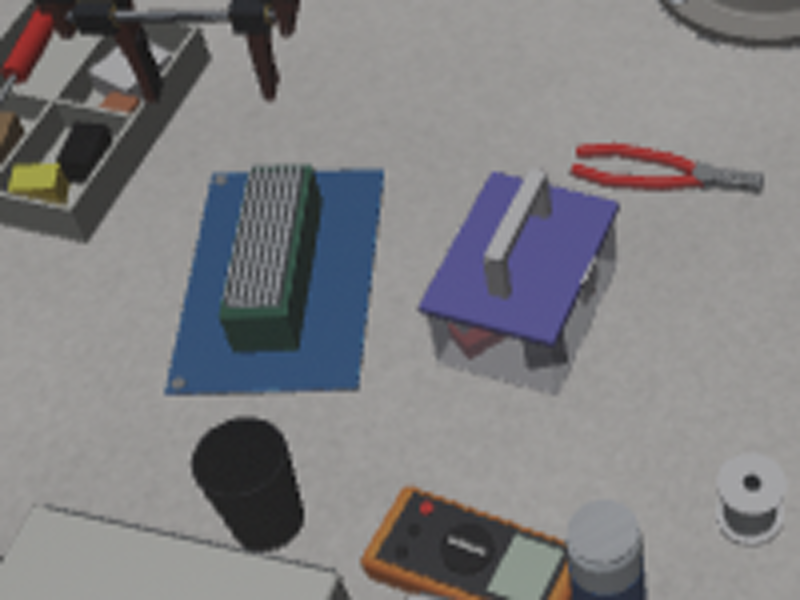

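```bash
python3 - <<'E'
from h import *
np.set_printoptions(precision=1,suppress=True)
ci=dict(np.load("w17.npz"))
M=np.array([ray(ci,p,3)[:2] for p in [(193,270),(180,58),(328,56),(320,268)]])
C=np.array([ray(ci,p,57)[:2] for p in [(230,257),(226,92),(283,92),(281,257)]])
m=M.mean(0); x=(M[1]-M[0]+M[2]-M[3]); x/=np.linalg.norm(x); y=np.array([-x[1],x[0]])
print(m,np.degrees(np.arctan2(x[1],x[0])))
for n,P in (("front",(C[0]+C[3])/2),("rear",(C[1]+C[2])/2)): print(n,P,(P-m)@x,(P-m)@y)
E
```

```text
[ 504.3 -328.7] 15.550374610563019
front [ 425.5 -349.6] -81.50867081670204 1.007150066838669
rear [ 588.6 -305.2] 87.54378501652477 0.013258805100537785
```

The module is within 3 mm lengthwise and 1 mm across of the mat's centre. Now back to the tote. A half-turn-equivalent grasp (tool yaw −94.2°) is much closer.

```bash
python3 - <<'E'
from h import *
go([488.8,-103.2,200],-94.24)
E
```

```text
t 20.75 pos [ 509.2 -326.9  217. ] yaw -74.96 tilt [ 0.008 -0.003 -1.   ] F [-0.1  0.2  0. ] gap 79.0 q [ 0.23  0.36  0.3   1.75 -0.12  1.04 -0.73]
shift [0.0162, -0.2214, -0.0382] rv [0.336, -0.008, -0.004]
```

play_rows(moves=[[0,-0.02,-0.004,0.06,0,0,0.2],[0.004,-0.05,-0.008,0.12,0,0,0.2],[0.008,-0.08,-0.013,0.18,0,0,0.2],[0.012,-0.11,-0.018,0.24,0,0,0.2],[0.016,-0.14,-0.024,0.3,0,0,0.2],[0.016,-0.17,-0.03,0.336,0,0,0.2],[0.016,-0.195,-0.034,0.336,0,0,0.2],[0.016,-0.214,-0.037,0.336,0,0,0.2],[0.016,-0.221,-0.038,0.336,0,0,0.2],[0.016,-0.221,-0.038,0.336,0,0,0.2]])

```text
time: 21.58
tool_pos: [487.8, -101.8, 199.2]
tcp_rot: [-0.024, 0.709, -0.026, -0.705]
wrist_force: [0.3, 0.2, 0.7]
finger_gap: 70.2
```

```bash
python3 - <<'E'
from h import *
go([488.8,-103.2,103],-94.24)
ci=camera_info("wrist");im=get_image("wrist"); cv2.imwrite("pics/w18.png",im)
np.savez("w18.npz",**{k:ci[k] for k in ci})
E
```

```text
t 21.58 pos [ 487.8 -101.8  199.2] yaw -94.02 tilt [ 0.006 -0.002 -1.   ] F [0.3 0.2 0.7] gap 70.2 q [-0.15  0.2   0.26  2.   -0.06  0.94 -1.5 ]
shift [0.0962, 0.0011, -0.0005] rv [0.004, -0.006, -0.002]
```

View pics/w18.png

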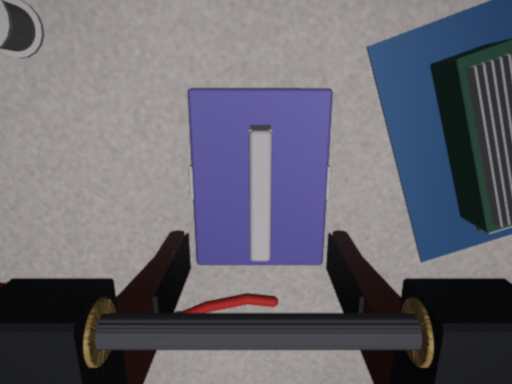

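The bar (u 249–271) is centred between the fingers (mid u 259). Going down 96 mm and closing.

play_rows(moves=[[0.02,0.001,0,0,0,0,0.3],[0.045,0.001,0,0,0,0,0.3],[0.07,0.001,0,0,0,0,0.3],[0.085,0.001,0,0,0,0,0.3],[0.093,0.001,0,0,0,0,0.3],[0.096,0.001,0,0,0,0,0.3],[0.096,0.001,0,0,0,0,0.3]])

```text
time: 22.22
tool_pos: [488.5, -106.0, 103.2]
tcp_rot: [-0.025, 0.709, -0.027, -0.705]
wrist_force: [-0.6, 0.4, 0.7]
finger_gap: 61.4
```

play_rows(moves=[[0,0,0,0,0,0,1],[0,0,0,0,0,0,1],[0,0,0,0,0,0,1],[0,0,0,0,0,0,1],[0,0,0,0,0,0,1],[0,0,0,0,0,0,1],[0,0,0,0,0,0,1],[0,0,0,0,0,0,1],[0,0,0,0,0,0,1],[0,0,0,0,0,0,1]])

```text
time: 23.05
tool_pos: [488.5, -105.5, 103.1]
tcp_rot: [-0.025, 0.709, -0.027, -0.705]
wrist_force: [-0.6, 2.8, 0.7]
finger_gap: 16.0
```

```bash
python3 - <<'E'
from h import *
go([488.8,-103.2,103],-94.24)
E
```

```text
t 23.05 pos [ 488.5 -105.5  103.1] yaw -94.21 tilt [ 0.005 -0.003 -1.   ] F [-0.6  2.8  0.7] gap 16.0 q [-0.12  0.34  0.24  2.09 -0.12  0.73 -1.44]
shift [0.0001, -0.0023, -0.0001] rv [0.001, -0.006, -0.003]
```

play_rows(moves=[[-0.003,0,0,0,0,0,1],[-0.008,0,0,0,0,0,1],[-0.015,0,0,0,0,0,1],[-0.023,0,0,0,0,0,1],[-0.031,0,0,0,0,0,1],[-0.036,0,0,0,0,0,1],[-0.038,0,0,0,0,0,1]])

```text
time: 23.63
tool_pos: [489.0, -105.6, 142.5]
tcp_rot: [-0.025, 0.709, -0.027, -0.704]
wrist_force: [-0.2, -0.9, -4.1]
finger_gap: 15.7
```

```bash
python3 - <<'E'
from h import *
go([470,77.5,142],-93.98)
E
```

```text
t 23.63 pos [ 489.  -105.6  142.5] yaw -94.22 tilt [ 0.007 -0.003 -1.   ] F [-0.2 -0.9 -4.1] gap 15.7 q [-0.13  0.27  0.26  2.06 -0.09  0.81 -1.47]
shift [-0.0002, -0.1812, 0.0324] rv [-0.004, -0.008, -0.003]
```

play_rows(moves=[[0,-0.01,0.002,0,0,0,1],[0,-0.03,0.005,0,0,0,1],[0,-0.055,0.01,0,0,0,1],[0,-0.08,0.014,0,0,0,1],[0,-0.105,0.019,0,0,0,1],[0,-0.13,0.023,0,0,0,1],[0,-0.152,0.027,0,0,0,1],[0,-0.17,0.03,0,0,0,1],[0,-0.181,0.032,0,0,0,1],[0,-0.181,0.032,0,0,0,1]])

```text
time: 24.47
tool_pos: [469.5, 81.0, 141.5]
tcp_rot: [-0.024, 0.709, -0.025, -0.704]
wrist_force: [0.8, -0.2, -5.2]
finger_gap: 15.7
```

```bash
python3 - <<'E'
from h import *
go([470,77.5,104],-93.98)
E
```

```text
t 24.47 pos [469.5  81.  141.5] yaw -93.93 tilt [ 0.007 -0.002 -1.   ] F [ 0.8 -0.2 -5.2] gap 15.7 q [-0.44  0.24  0.16  2.1  -0.05  0.8  -1.9 ]
shift [0.0375, 0.0034, -0.0005] rv [0.001, -0.007, -0.001]
```

play_rows(moves=[[0.012,0.003,0,0,0,0,1],[0.022,0.003,0,0,0,0,1],[0.029,0.003,0,0,0,0,1],[0.033,0.003,0,0,0,0,1],[0.036,0.003,0,0,0,0,1],[0.038,0.003,0,0,0,0,1],[0.039,0.003,0,0,0,0,1],[0.039,0.003,0,0,0,0,1]])

```text
time: 25.13
tool_pos: [469.8, 78.2, 102.9]
tcp_rot: [-0.024, 0.709, -0.025, -0.704]
wrist_force: [-1.7, 0.7, -0.4]
finger_gap: 15.7
```

```bash
python3 - <<'E'
from h import *
go([470,77.5,103],-93.98)
E
```

```text
t 25.13 pos [469.8  78.2 102.9] yaw -93.93 tilt [ 0.007 -0.002 -1.   ] F [-1.7  0.7 -0.4] gap 15.7 q [-0.43  0.3   0.15  2.13 -0.06  0.71 -1.87]
shift [-0.0001, 0.0007, -0.0003] rv [0.001, -0.007, -0.001]
```

The wrist force is −0.4 N, so the bench carries the tote. Releasing and rising.

play_rows(moves=[[0,0,0,0,0,0,0.4],[0,0,0,0,0,0,0.4],[0,0,0,0,0,0,0.4],[0,0,0,0,0,0,0.4],[0,0,0,0,0,0,0.4],[0,0,0,0,0,0,0.4],[-0.02,0,0,0,0,0,0.4],[-0.05,0,0,0,0,0,0.4],[-0.09,0,0,0,0,0,0.4],[-0.12,0,0,0,0,0,0.4]])

```text
time: 25.97
tool_pos: [469.2, 78.2, 225.3]
tcp_rot: [-0.024, 0.71, -0.025, -0.704]
wrist_force: [1.6, 0.7, -1.0]
finger_gap: 52.7
```

play_rows(moves=[[-0.02,0,0,0,0,0,0.4],[-0.04,0,0,0,0,0,0.4],[-0.04,0,0,0,0,0,0.4],[-0.04,0,0,0,0,0,0.4]])

```text
time: 26.3
tool_pos: [469.4, 78.4, 266.0]
tcp_rot: [-0.024, 0.71, -0.024, -0.703]
wrist_force: [0.5, -0.5, -0.2]
finger_gap: 52.6
```

```bash
python3 - <<'E'
from h import *
go([470,77.5,103],-93.98)
ci=camera_info("wrist");im=get_image("wrist"); cv2.imwrite("pics/w20.png",im)
np.savez("w20.npz",**{k:ci[k] for k in ci})
im=get_image("scene"); crop(im,80,110,400,310,2.5,"pics/s20.png"); 
a=cv2.imread("pics/scene0.png"); crop(im,230,130,400,290,4.7,"pics/s20b.png")
E
```

```text
t 26.3 pos [469.4  78.4 266. ] yaw -93.94 tilt [ 0.01 -0.   -1.  ] F [ 0.5 -0.5 -0.2] gap 52.6 q [-0.46  0.08  0.17  1.96 -0.01  1.09 -1.92]
shift [0.163, 0.0009, 0.001] rv [0.001, -0.01, 0.0]
```

View pics/s20.png

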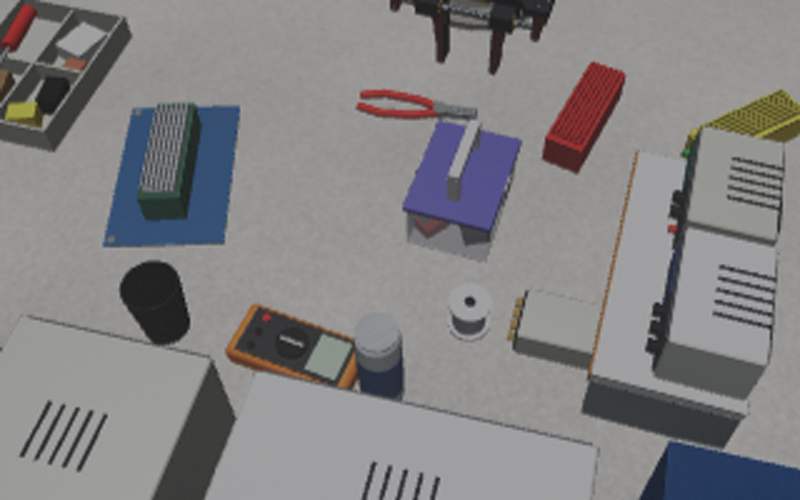

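View pics/w20.png

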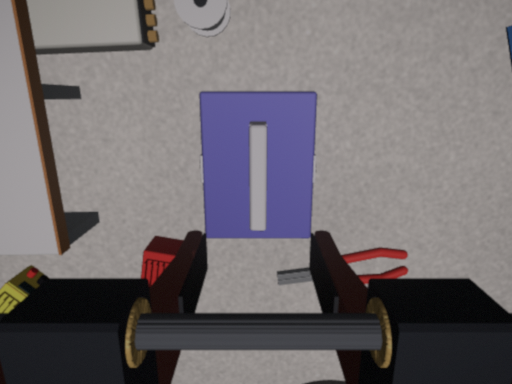

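View pics/s20b.png

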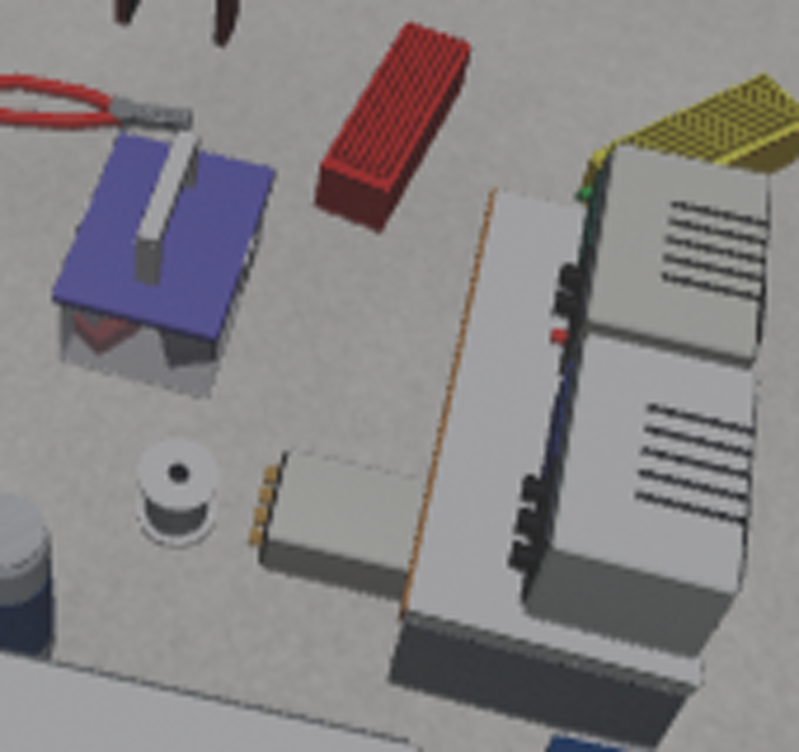

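The lid corners, (120,133)→(122,134) and (272,172)→(274,173) in the 4.7× crop, match the first picture within about 2 mm. Everything else is where it was and the arm is clear. Handing in.

```bash
python3 -c "
from plant import *
print(close_job())"
```

```text
the job is handed in; nothing more can be done
None
```

I parked the tote to one side, drew the module out from under the shelf, and set it on its feet on the blue mat. The tote is back where it stood. I handed the job in after about 26 s on the robot's clock (limit 61 s); no verdict was reported.

**Last checks:**
- **Module:** its end faces were at x ≈ −82 and +88 mm and y within 1 mm in the mat's frame, from the wrist view after release. The limits are ±120 and ±55 mm.
- **Tote:** its lid corners match the first picture within about 2 mm, and it is the same way round.
- **Bystanders:** they look unmoved in the scene view, compared by eye, not measured.
- **Arm:** it was clear of everything, with the wrist force at about zero.

**What went wrong or disagreed:**
- **Missed first grip:** the first try at the tote handle closed on nothing. All three cameras showed the fingertips about at the reported tool height, not 25 mm below it as stated. I went about 28 mm lower from then on, and the later grips held. The tote did not move in the missed try.
- **Setting the module down:** it pressed on the mat with up to 18 N before I eased it up 1 mm and let go.

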